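# Bolt down the trivet bar evenly and hang the folded trivets on it

### The job

Fasten the bar stand and put the trivets away on it. Turn the four wing nuts of its foot plate clockwise, half a turn each until they stop firm, one nut at a time in cross order (any nut first, then the one diagonally opposite, then one of the other two, then the last), so that the plate seats evenly. Only when all four are tight, drape every folded trivet standing on the shelf over the bar, side by side, spine along the bar and one leaf hanging on each side, and let go; leave the glass containers, the soy dish and the spoon where they are.

Things in the scene. Friction and masses are not known exactly. Their poses are not given: they have to be found in the camera images.
- bar_mid (a point): Level square steel bar, 14 x 14 mm with a flat top, 285 mm long, axis 140 mm above the shelf. This point: on the axis at mid-length; its y axis runs along the bar to the free end, z up. The bar is carried at one end only, by an upright post (17 mm thick, 150 mm tall) at y = -142 mm; the other end, at y = +142 mm, is free.
- stand: Foot plate of the bar stand, aluminium, 150 (x) x 250 (y) x 10 mm, fixed on the shelf; origin under its centre. The post stands at y = +105 mm and the bar runs on from there to +y, away from the plate. The wing nuts sit at x = -50 or +50 mm, y = -85 or +5 mm.
- nut1_grip (a point): Wing nut 1 of the foot plate (near the robot, away from the post; diagonally opposite nut 3): dark steel; its wings form a flat upright bar 48 mm long, 9 mm thick, 26 mm tall, tops 49 mm above the shelf, over a round hub (26 mm wide, top 22 mm above the shelf). This point: on the nut's upright axis, in mid-wing, 38 mm above the shelf; x along the wings, z up; turns with the nut.
- nut1 (a joint): How far wing nut 1 is turned clockwise as seen from above, rad. It starts between 0.05 and 0.3 and comes to a firm stop at 3.3, half a turn on, which is tight (from about 3.0 up counts). It needs about 0.12 N m and stays where it is left; it does not rise or sink visibly.
- nut2_grip (a point): Wing nut 2 of the foot plate (near the robot, next to the post; diagonally opposite nut 4): dark steel; its wings form a flat upright bar 48 mm long, 9 mm thick, 26 mm tall, tops 49 mm above the shelf, over a round hub (26 mm wide, top 22 mm above the shelf). This point: on the nut's upright axis, in mid-wing, 38 mm above the shelf; x along the wings, z up; turns with the nut.
- nut2 (a joint): How far wing nut 2 is turned clockwise as seen from above, rad. It starts between 0.05 and 0.3 and comes to a firm stop at 3.3, half a turn on, which is tight (from about 3.0 up counts). It needs about 0.12 N m and stays where it is left; it does not rise or sink visibly.
- nut3_grip (a point): Wing nut 3 of the foot plate (far from the robot, next to the post; diagonally opposite nut 1): dark steel; its wings form a flat upright bar 48 mm long, 9 mm thick, 26 mm tall, tops 49 mm above the shelf, over a round hub (26 mm wide, top 22 mm above the shelf). This point: on the nut's upright axis, in mid-wing, 38 mm above the shelf; x along the wings, z up; turns with the nut.
- nut3 (a joint): How far wing nut 3 is turned clockwise as seen from above, rad. It starts between 0.05 and 0.3 and comes to a firm stop at 3.3, half a turn on, which is tight (from about 3.0 up counts). It needs about 0.12 N m and stays where it is left; it does not rise or sink visibly.
- nut4_grip (a point): Wing nut 4 of the foot plate (far from the robot, away from the post; diagonally opposite nut 2): dark steel; its wings form a flat upright bar 48 mm long, 9 mm thick, 26 mm tall, tops 49 mm above the shelf, over a round hub (26 mm wide, top 22 mm above the shelf). This point: on the nut's upright axis, in mid-wing, 38 mm above the shelf; x along the wings, z up; turns with the nut.
- nut4 (a joint): How far wing nut 4 is turned clockwise as seen from above, rad. It starts between 0.05 and 0.3 and comes to a firm stop at 3.3, half a turn on, which is tight (from about 3.0 up counts). It needs about 0.12 N m and stays where it is left; it does not rise or sink visibly.
- trivet1: Stiff folded purple silicone trivet, an upside-down U standing on its leaves: 78 mm tall, 56 mm long (60 at the foot), 0.18 kg, most of it in the steel hems at the foot; all alike, some absent. Origin: centre of its underside; z up, y along the spine. Upper 40 mm: parallel leaves, 32 mm outside, 24 mm inside; below they flare to 68 mm. Spine 5 mm thick: hung, the origin is 66 mm below the bar's axis.
- trivet2: Stiff folded purple silicone trivet, an upside-down U standing on its leaves: 78 mm tall, 56 mm long (60 at the foot), 0.18 kg, most of it in the steel hems at the foot; all alike, some absent. Origin: centre of its underside; z up, y along the spine. Upper 40 mm: parallel leaves, 32 mm outside, 24 mm inside; below they flare to 68 mm. Spine 5 mm thick: hung, the origin is 66 mm below the bar's axis.
- trivet3: Stiff folded purple silicone trivet, an upside-down U standing on its leaves: 78 mm tall, 56 mm long (60 at the foot), 0.18 kg, most of it in the steel hems at the foot; all alike, some absent. Origin: centre of its underside; z up, y along the spine. Upper 40 mm: parallel leaves, 32 mm outside, 24 mm inside; below they flare to 68 mm. Spine 5 mm thick: hung, the origin is 66 mm below the bar's axis.
- trivet4: Stiff folded purple silicone trivet, an upside-down U standing on its leaves: 78 mm tall, 56 mm long (60 at the foot), 0.18 kg, most of it in the steel hems at the foot; all alike, some absent. Origin: centre of its underside; z up, y along the spine. Upper 40 mm: parallel leaves, 32 mm outside, 24 mm inside; below they flare to 68 mm. Spine 5 mm thick: hung, the origin is 66 mm below the bar's axis.
- container1: Bystander: square glass container with white latch lid, 128 x 128 x 74 mm; origin under its centre.
- container2: Bystander: a second glass container like the first.
- soy_dish: Bystander: white ceramic soy dish, 90 mm across, 25 mm tall; origin under its centre.
- spoon: Bystander: wooden spoon, 260 mm long, lying along its x axis.
Not all that is in view belongs to the job. Leave any red or yellow look-alike of the trivet1 alone.

How it is judged:
By the outcome, as a careful person would: the job done as asked, in the order asked, and still so for the second after the job is handed in, with the robot touching nothing.
Of trivet1, trivet2, trivet3, trivet4 only 2 to 4 are there at a start; the rules pass over those that are not, and their reading is None.
At some moment in a run one of trivet1, trivet2, trivet3, trivet4 may be knocked a few centimetres aside while the robot is not near it.
It also fails if it takes over 210 s, if anything falls off the work surface, if the arm or the gripper's body presses on something with over 40 N, if the wrist force passes 120 N, or if a joint passes its speed limit or range.

### The arm

A 7-joint arm with a two-finger parallel gripper is mounted at the origin on the work surface. World frame = base frame: x ahead of the robot, y to its left, z up, the work surface at z = 0. Lengths are in mm, angles in degrees, forces in N, time in s.
With the tool pointing down it reaches from about 400 to 850 mm from the base axis. Payload 10.4 kg.
Tool frame: the origin (TCP) lies on the front face of the gripper's body, between the roots of the fingers; the fingertips stand 73 mm ahead of it and the grasp point (between the pads) lies 54 mm ahead of it (grip_point_offset is the distance from the TCP to the grasp point, in mm); z points along the fingers, y is the line along which they close (so a half turn about z gives the same grasp; the last joint's range is limited). The gripper opens to 85 mm and grips with 20 to 120 N. Pads are 22 mm wide; open, the fingers measure 114 mm over their backs; the gripper's body (76 mm by 85 mm) begins 54 mm behind the grasp point. The pads swing forward as they close: fully open they stand 13 mm farther back than shut.
Start: joints at [-72.857, 19.034, -3.707, 83.658, 1.238, 77.344, -5.071], TCP at [197.658, 592.937, 303.938] pointing down, gripper open.
Joint ranges: [-148.97, 148.97], [-28.65, 121.19], [-84.17, 76.75], [9.2, 138.47], [-72.65, 252.65], [3.7, 117.97], [-149.18, 149.18]. Speed limits (degrees/s): [127.2, 127.2, 159.86, 159.86, 180, 180, 180].

### API

Orientations are given as a 3x3 rotation matrix whose columns are the frame's x, y, z axes.
In Python, from workcell import sense, snapshot, get_calibration, close_job, trace, grip_point_offset gives the robot as it stands.
- The arm moves only by the shell command python3 -m pendant 'ROWS' [FORCE]. ROWS is JSON, a list of rows, each a list of 3 entries, a list of its own where there are three numbers: the gripper's target within -1 to 1 (fully open at 1, half-way at 0, shut at -1), then the shift along the tool's x, y, z as a fraction of full scale, then the turn about the tool's z as a fraction of full scale. In form: [[gripper, [x, y, z], spin], ...]. A call has 1 to 8 rows; each row is the pose to reach, as a shift and turn from the pose commanded when the call began, along the tool's axes at that moment; what a row does not reach only later rows make up. Full scale, the value 1, is 50 cm for a shift and pi/4 rad for a turn. A row lasts 1/12 s, in which the tool goes at most 41.7 mm and 7.16 degrees, less where a joint would pass 70% of its speed; a pose out of reach is approached as far as the arm can. A call with a number of a shift or a turn outside -1 to 1 is refused whole. A call with a gripper value outside its range is refused whole. The fingers move at their own pace and stop on an object; FORCE is the grip in N (left out, the last holds). Time passes only in rows, so rows that repeat a pose let the fingers close. It gives the time, the measured TCP pose, the force, the opening and the grip force at its end, in the units of the state.
- sense(): the state, without advancing time (a new reading comes with each control period).
- snapshot(name): name is "scene" or "top"; returns the picture (480x640x3 uint8, red, green, blue); there is no depth.
- get_calibration(name): a dict with "K" (3x3 intrinsics, pixels), "rvec" (rotation vector, rad) and "tvec" (3), from world to camera coordinates, as OpenCV has them. Camera axes: x right, y down, z forward; pixel columns grow to the right and rows downward; lengths in mm; the calibration is good to about 2 mm. A picture is of the moment at which its call begins. get_calibration takes no time and is no camera call.
- close_job(): hands the job in; it is judged then, once.
Trained networks look in the newest picture that a camera, given by its name, has taken for a name from the list of things; names that differ only in an ending like _2 or _b are one class to them, and where a whole thing is asked for, a point or a joint stands for the part that bears it (a point fixed in the world has none). Each returns a list of dicts, best first, with "confidence" (0 to 1); they miss things now and then, are a little off and sometimes report something else, mostly with a low value. They report only what shows in the picture. A call takes as long as a camera call. They do not tell look-alikes from the thing itself.
- trace(query, camera): "mask" (480x640 bool, what is visible of it) and "xy" ([column, row] in pixels, amid what is visible of it).
The state is a dict: "time_s": time; "joint_pos": joint angles; "dq": joint speeds; "tau": joint torques, N m; "ee_pos": TCP position; "orientation": TCP orientation; "wrist_force": force on the tool from outside, world axes, zero at the start; "torque": the same for the moment, N m; "width": finger opening in mm; "gripper_force": force on a finger pad.
Only numpy, scipy, OpenCV 4.12 (cv2) and the standard library are available. Lean on these libraries where they do the work, as an engineer would, in place of code of your own. Each camera call takes 0.05 s, during which the arm holds its last target. There are 200 camera calls.

## Working session

There is one attempt and no reset: what is moved stays moved. The work goes in short steps, Python scripts to look and compute and a shell command to move; the robot and the scene stay as the last step left them, time stands still between calls to the robot, and variables do not carry over. Pictures are saved under pics/ and viewed, at most 14 in all, crops included, and the job is handed in when it is done.

```bash
ls; mkdir -p pics; cat > h.py <<'E'
import numpy as np, cv2
from workcell import *
def cal(n):
    c=get_calibration(n); R=cv2.Rodrigues(np.array(c["rvec"],float))[0]
    return np.array(c["K"],float),R,np.array(c["tvec"],float).ravel()
def ray(n,uv):
    K,R,t=cal(n); d=R.T@np.linalg.inv(K)@np.array([uv[0],uv[1],1.]); return -R.T@t,d/np.linalg.norm(d)
def onz(n,uv,z):
    o,d=ray(n,uv); return o+d*(z-o[2])/d[2]
def proj(n,P):
    K,R,t=cal(n); p=(R@np.atleast_2d(P).T).T+t; p=p@K.T; return p[:,:2]/p[:,2:]
def tri(a,ua,b,ub):
    o1,d1=ray(a,ua);o2,d2=ray(b,ub)
    s=np.linalg.lstsq(np.c_[d1,-d2],o2-o1,rcond=None)[0]
    p,q=o1+s[0]*d1,o2+s[1]*d2; return (p+q)/2,np.linalg.norm(p-q)
def save(n,f,crop=None,k=1):
    im=snapshot(n)
    cv2.imwrite("pics/full_"+f,im[:,:,::-1])
    if crop: x0,y0,x1,y1=crop; im=im[y0:y1,x0:x1]
    cv2.imwrite("pics/"+f,cv2.resize(im,None,fx=k,fy=k,interpolation=cv2.INTER_CUBIC)[:,:,::-1]); return im
E
python3 - <<'E'
from h import *
np.set_printoptions(precision=1,suppress=True)
for n in("scene","top"):
    save(n,n+"0.png"); K,R,t=cal(n); print(n,K.tolist(),-R.T@t,R[2])
    for q in("stand","nut1_grip","trivet1","bar_mid","container1"):
        try:
            for r in trace(q,n): 
                ys,xs=np.nonzero(r["mask"]); print(q,round(r["confidence"],2),np.array(r["xy"]),len(xs),xs.min(),xs.max(),ys.min(),ys.max())
        except Exception as e: print(q,e)
print(sense()); print(grip_point_offset)
E
```

```text
pics
scene [[501.813503844724, 0.0, 319.76470147396026], [0.0, 501.813503844724, 233.33035702058834], [0.0, 0.0, 1.0]] [1354.6 -282.2  900.6] [-0.7  0.2 -0.7]
stand 0.58 [279.5 286.9] 6787 215 436 221 325
trivet1 0.93 [449.2 202.2] 707 430 459 184 219
trivet1 0.86 [288.  235.3] 841 272 299 217 254
trivet1 0.8 [455.8 239.1] 855 436 469 222 261
trivet1 0.72 [375.8 181.3] 442 363 389 165 195
trivet1 0.59 [387.4 208.8] 710 373 403 193 226
trivet1 0.36 [271.2 299.4] 187 265 283 291 308
bar_mid 0.83 [283.4 285.6] 6400 215 435 221 324
container1 0.75 [139.1 268.4] 3333 103 174 233 303
container1 0.63 [130.  340.5] 4734 92 170 299 381
top [[473.745053702814, 0.0, 316.1852442513244], [0.0, 473.745053702814, 230.42070598001183], [0.0, 0.0, 1.0]] [ 424.5   -5.5 1337.2] [ 0.1 -0.  -1. ]
stand 0.81 [359.2 221.5] 5402 217 410 189 256
stand 0.25 [394.  248.2] 120 385 394 236 255
stand 0.25 [271.9 265.8] 522 261 286 255 281
nut1_grip 0.54 [392.9 247.2] 94 386 393 237 254
nut1_grip 0.42 [392.8 213.4] 91 391 399 202 219
trivet1 0.89 [188.2 208.5] 493 180 206 197 220
trivet1 0.77 [271.5 266.4] 494 261 
[... 187 characters left out ...]
235 297 326
bar_mid 0.95 [358.1 220.9] 5196 218 409 190 256
bar_mid 0.28 [371.1 153.8] 745 355 385 140 170
container1 0.85 [463.1 278.3] 2546 435 495 250 305
container1 0.65 [476.9 199.5] 2420 450 504 178 228
{'time_s': 0.6, 'joint_pos': array([-72.9,  19. ,  -3.7,  83.7,   1.2,  77.3,  -5.1]), 'dq': array([ 0. , -0.1, -0.1,  0. ,  0.1, -0. ,  0. ]), 'tau': array([  0. , -62.5,   0. , -39.2,   0. ,   0. ,   0. ]), 'ee_pos': array([197.7, 592.9, 303.9]), 'orientation': array([[-0.9,  0.3,  0. ],
       [ 0.3,  0.9,  0. ],
       [ 0. ,  0. , -1. ]]), 'wrist_force': array([ 0.4, -0.5,  0.6]), 'torque': array([-0., -0.,  0.]), 'gripper_force': 0.0, 'width': 85.52108776479533}
53.900000000000006
```

View pics/top0.png

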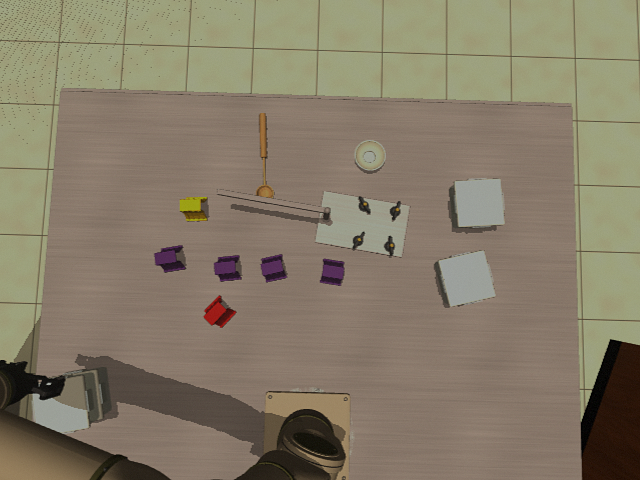

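View pics/scene0.png

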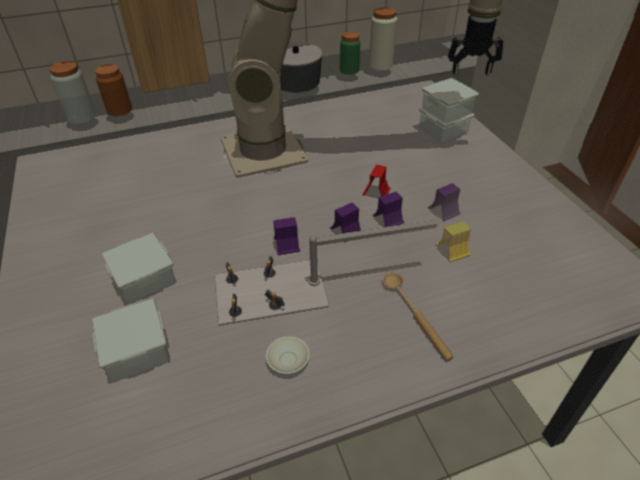

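```bash
python3 - <<'E'
import cv2
for n,(x0,y0,x1,y1),k in(("top",(310,185,415,265),7),("scene",(205,210,335,325),5)):
    im=cv2.imread(f"pics/{n}0.png")[y0:y1,x0:x1]; cv2.imwrite(f"pics/{n}0c.png",cv2.resize(im,None,fx=k,fy=k,interpolation=cv2.INTER_CUBIC))
E
```

```text
(no output)
```

View pics/top0c.png

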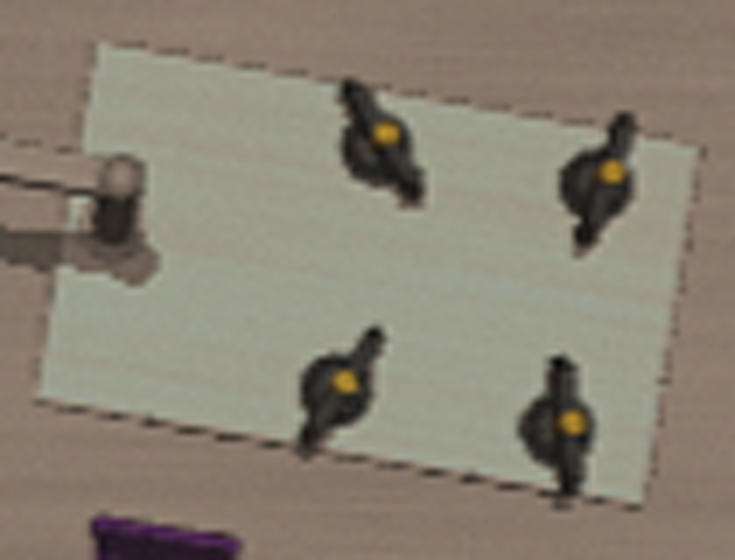

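View pics/scene0c.png

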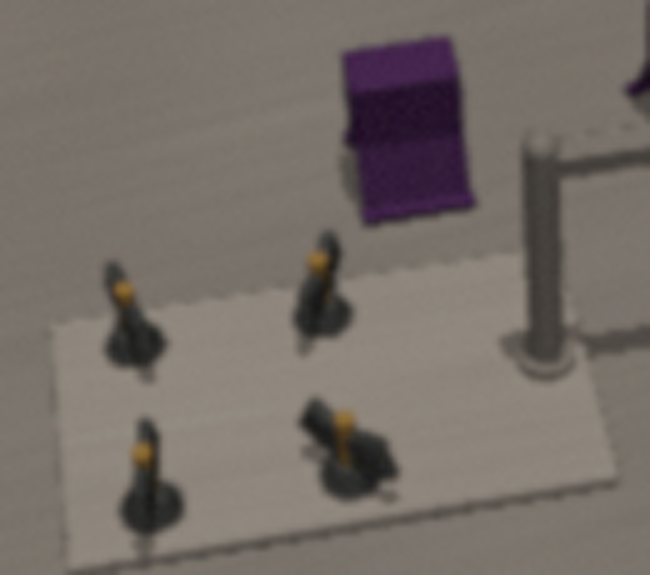

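```bash
cat > fit.py <<'E'
from h import *
from scipy.optimize import minimize
def rz(a): c,s=np.cos(a),np.sin(a); return np.array([[c,-s,0],[s,c,0],[0,0,1.]])
h=28;Q=[]
for s in(1,-1):
    Q+=[[(s*16,-28,78),(s*16,28,78),(s*16,28,38),(s*16,-28,38)],[(s*16,-28,38),(s*16,28,38),(s*34,30,0),(s*34,-30,0)],
        [(s*12,-28,78),(s*12,28,78),(s*12,28,38),(s*12,-28,38)],[(s*12,-28,38),(s*12,28,38),(s*26,30,0),(s*26,-30,0)]]
    for e in(-28,28): Q+=[[(s*16,e,78),(s*12,e,78),(s*12,e,38),(s*16,e,38)],[(s*16,e,38),(s*12,e,38),(s*27,e*30/28,0),(s*34,e*30/28,0)]]
Q+=[[(-16,-28,78),(16,-28,78),(16,28,78),(-16,28,78)]]+[[(-16,e,78),(16,e,78),(16,e,73),(-16,e,73)] for e in(-28,28)]
Q=np.array(Q,float)
def render(n,p,box,k=8):
    x0,y0,x1,y1=box; im=np.zeros(((y1-y0)*k,(x1-x0)*k),np.uint8)
    z=p[3] if len(p)>3 else 0
    P=Q.reshape(-1,3)@rz(p[2]).T+[p[0],p[1],z]
    uv=((proj(n,P)-[x0,y0]+.5)*k-.5).reshape(-1,4,2)
    for q in uv: cv2.fillPoly(im,[np.round(q*16).astype(np.int32)],255,shift=4)
    return cv2.resize(im,(x1-x0,y1-y0),interpolation=cv2.INTER_AREA)/255.
def purple(im):
    hsv=cv2.cvtColor(im,cv2.COLOR_RGB2HSV).astype(int)
    return ((hsv[...,0]>128)&(hsv[...,0]<162)&(hsv[...,1]>70)).astype(float)
def fit(p0,ims,z0=0,free=False):
    boxes={};M={}
    for n in ims:
        c=proj(n,[[p0[0],p0[1],z0+39]])[0].astype(int); boxes[n]=(c[0]-32,c[1]-32,c[0]+32,c[1]+32)
        b=boxes[n]; M[n]=ims[n][b[1]:b[3],b[0]:b[2]]
    def cost(v):
        p=[p0[0]+v[0]*5,p0[1]+v[1]*5,p0[2]+v[2]*.1,z0+(v[3]*5 if free else 0)]
        return sum(np.abs(render(n,p,boxes[n])-M[n]).sum() for n in ims)
    d=4 if free else 3; best=None
    for s in(-2,0,2):
        x=np.zeros(d); x[2]=s
        S=np.vstack([x]+[x+np.eye(d)[i] for i in range(d)])
        r=minimize(cost,x,method="Nelder-Mead",options=dict(initial_simplex=S,maxfev=200,xatol=.02,fatol=.2))
        if best is None or r.fun<best.fun: best=r
    v=best.x; return p0[0]+v[0]*5,p0[1]+v[1]*5,np.degrees(p0[2]+v[2]*.1),z0+(v[3]*5 if free else 0),best.fun
E
python3 - <<'E'
from fit import *
from scipy.optimize import least_squares
np.set_printoptions(precision=1,suppress=True)
C=lambda p,k,o:(np.array(p)+.5)/k-.5+np.array(o)
tc=C([(98,45),(700,150),(640,508),(38,402)],7,(310,185)); tm=np.array([(75,125,10),(75,-125,10),(-75,-125,10),(-75,125,10)],float)
sc=C([(52,325),(545,258),(615,478),(70,560)],5,(205,210)); sm=np.array([(-75,-125,10),(-75,125,10),(75,125,10),(75,-125,10)],float)
def res(v,w):
    f=lambda m:m@rz(v[2]).T+[v[0],v[1],v[3] if len(v)>3 else 0]
    r=[]
    if w!="s": r.append(proj("top",f(tm))-tc)
    if w!="t": r.append(proj("scene",f(sm))-sc)
    return np.concatenate(r).ravel()
for w in"tsb":
    r=least_squares(res,[450,-80,-.1],args=(w,)); print(w,r.x[:2],np.degrees(r.x[2]),r.fun)
r4=least_squares(res,[450,-80,-.1,0],args=("b",)); print("free z",r4.x)
S=r.x; f=lambda m:np.array(m)@rz(S[2]).T+[S[0],S[1],0]
for i,(x,y,a,b) in enumerate([(-50,-85,(560,360),(567,500)),(-50,5,(375,332),(308,450)),(50,5,(347,88),(413,203)),(50,-85,(625,118),(583,248))]):
    A,B=[onz("top",C(p,7,(310,185)),47) for p in(a,b)]; d=A-B
    print("nut",i+1,f([x,y,38]),"wings mid",((A+B)/2)[:2],"len",np.linalg.norm(d),"yaw",np.degrees(np.arctan2(d[1],d[0])))
print("bar mid",f([0,247,140]),"post",f([0,105,0]))
print(proj("top",f([[0,389,147],[0,105,150]])),proj("scene",f([[0,389,147],[0,105,150]])))
ims={n:purple(cv2.imread(f"pics/{n}0.png")[:,:,::-1].copy()) for n in("top","scene")}
for uv in[(331,271),(272,266),(227,266),(169,259)]:
    o=onz("top",uv,50); print("trivet",np.array(fit([o[0],o[1],0],ims,free=True)),[np.array(fit([o[0],o[1],0],{n:ims[n]})) for n in ims])
s=sense(); print(s["joint_pos"],s["orientation"].round(3).tolist())
E
```

```text
t [ 582.5 -140.9] -8.297536884452494 [-0.4 -0.6  0.5 -0.4  0.9  0.6 -1.   0.3]
s [ 585.6 -140.2] -8.643941213523822 [-1.  -0.7  2.3 -2.4  0.7  0.1 -1.8  1.8]
b [ 583.9 -140.4] -8.468401361605096 [-0.4 -1.2  0.4 -0.8  0.6  0.2 -1.2 -0.4 -1.3 -1.   1.8 -2.9  0.4 -0.5
 -1.9  1.4]
free z [ 582.3 -140.3   -0.1   -5.1]
nut 1 [ 522.  -217.1   38. ] wings mid [ 519.6 -214.3] len 54.7621269661735 yaw 3.635587097765667
nut 2 [ 535.2 -128.1   38. ] wings mid [ 532.2 -127.4] len 53.33914757497824 yaw -28.23204902561171
nut 3 [ 634.1 -142.9   38. ] wings mid [ 629.6 -140.5] len 52.34757387271081 yaw 30.862700048429176
nut 4 [ 620.9 -231.9   38. ] wings mid [ 617.4 -228.9] len 54.48287827115971 yaw -16.96480434887358
bar mid [620.3 103.9 140. ] post [599.4 -36.6   0. ]
[[217.  190.2]
 [327.  209.6]] [[435.5 221.8]
 [311.9 238.8]]
trivet [445.5 -57.8  -8.9  -2.5 167.6] [array([445.7, -57.9,  -6.8,   0. ,  36. ]), array([443.8, -56. , -13.5,   0. , 110.1])]
trivet [451.7 104.7  17.6  -1.8 314.4] [array([452.2, 104.9,  14.6,   0. ,  43.8]), array([449.7, 105.5,  29.1,   0. , 235.3])]Traceback (most r
[... 329 characters left out ...]
   fx = function(np.copy(x), *(wrapper_args + args))
  File "fit.py", line 28, in cost
    return sum(np.abs(render(n,p,boxes[n])-M[n]).sum() for n in ims)
  File "fit.py", line 28, in <genexpr>
    return sum(np.abs(render(n,p,boxes[n])-M[n]).sum() for n in ims)
                      ~~~~~~^^^^^^^^^^^^^^
  File "fit.py", line 15, in render
    uv=((proj(n,P)-[x0,y0]+.5)*k-.5).reshape(-1,4,2)
         ~~~~^^^^^
  File "h.py", line 11, in proj
    K,R,t=cal(n); p=(R@np.atleast_2d(P).T).T+t; p=p@K.T; return p[:,:2]/p[:,2:]
          ~~~^^^
  File "h.py", line 4, in cal
    c=get_calibration(n); R=cv2.Rodrigues(np.array(c["rvec"],float))[0]
ValueError: time passes only in moves, steps and waits
```

```bash
python3 - <<'E'
s=open("h.py").read()
s=s.replace("def cal(n):","import functools\n@functools.cache\ndef cal(n):"); open("h.py","w").write(s)
f=open("fit.py").read()
f=f.replace("M[n]=ims[n][b[1]:b[3],b[0]:b[2]]","""M[n]=ims[n][b[1]:b[3],b[0]:b[2]]
        k,L,st,ce=cv2.connectedComponentsWithStats(cv2.morphologyEx(M[n].astype(np.uint8),cv2.MORPH_CLOSE,np.ones((3,3))))
        i=1+np.argmin(np.hypot(*(ce[1:]-32).T)-st[1:,4]*.02); M[n]=(L==i)*1.""")
f+='''
a=np.linspace(0,6.28,24)
HULLS=[np.array([(x,y,z) for x in(-24,24) for y in(-4.5,4.5) for z in(23,49)],float),np.array([(13*np.cos(t),13*np.sin(t),z) for t in a for z in(10,22)])]
def fitnut(p0,ims):
    B={};M={}
    for n in ims:
        c=proj(n,[[p0[0],p0[1],30]])[0].astype(int); B[n]=(c[0]-18,c[1]-18,c[0]+18,c[1]+18); M[n]=ims[n][c[1]-18:c[1]+18,c[0]-18:c[0]+18]
    def cost(v):
        t=0
        for n in ims:
            x0,y0,x1,y1=B[n];im=np.zeros((36*8,36*8),np.uint8)
            for H in HULLS:
                P=H@rz(p0[2]+v[2]*.1).T+[p0[0]+v[0]*5,p0[1]+v[1]*5,0]
                q=((proj(n,P)-[x0,y0]+.5)*8-.5).astype(np.float32)
                cv2.fillConvexPoly(im,np.round(cv2.convexHull(q)*16).astype(np.int32),255,shift=4)
            t+=np.abs(cv2.resize(im,(36,36),interpolation=cv2.INTER_AREA)/255-M[n]).sum()
        return t
    r=minimize(cost,np.zeros(3),method="Nelder-Mead",options=dict(initial_simplex=np.vstack([np.zeros(3),np.eye(3)]),maxfev=250))
    return p0[0]+r.x[0]*5,p0[1]+r.x[1]*5,np.degrees(p0[2]+r.x[2]*.1),r.fun
def dark(im):
    hsv=cv2.cvtColor(im,cv2.COLOR_RGB2HSV).astype(int)
    return ((hsv[...,2]<95)|((hsv[...,1]>130)&(hsv[...,0]<30))).astype(float)
'''
f=f.replace("(hsv[...,0]>128)&(hsv[...,0]<162)&(hsv[...,1]>70)","(hsv[...,0]>125)&(hsv[...,0]<172)&(hsv[...,1]>60)")
open("fit.py","w").write(f)
E
cat > t.py <<'E'
from fit import *
np.set_printoptions(precision=1,suppress=True)
raw={n:cv2.imread(f"pics/{n}0.png")[:,:,::-1].copy() for n in("top","scene")}
d={n:dark(raw[n]) for n in raw}
for x,y,a in[(522,-217,3.6),(535,-128,-28),(633,-142,31),(620,-231,-17)]:
    p=[x,y,np.radians(a)]; print("nut",np.array(fitnut(p,d)),*[np.array(fitnut(p,{n:d[n]})) for n in d])
ims={n:purple(raw[n]) for n in raw}
for uv in[(331,271),(272,266),(227,266),(169,259)]:
    o=onz("top",uv,50); print("trivet",np.array(fit([o[0],o[1],0],ims,free=True)),*[np.array(fit([o[0],o[1],0],{n:ims[n]})) for n in ims])
s=sense(); print(s["joint_pos"],s["orientation"].round(3).tolist())
E
time python3 t.py
```

```text
nut [ 524.3 -216.2    3.4   82.4] [ 522.1 -215.8    2.2   41.5] [ 526.8 -216.8    2.6   30.1]
nut [ 536.2 -127.3  -29.   144.3] [ 534.8 -128.3  -31.4   38.7] [ 539.3 -127.3  -29.    88. ]
nut [ 635.5 -141.8   30.2   84.7] [ 632.6 -142.4   31.3   20.8] [ 637.  -142.5   29.4   51.6]
nut [ 622.7 -230.3  -15.3   93.3] [ 620.5 -230.4  -17.    18.8] [ 627.  -230.   -12.9   55.1]
trivet [445.5 -57.5  -8.   -0.9 142.8] [445.5 -57.9  -6.8   0.   29.5] [443.9 -55.5 -13.1   0.   94.4]
trivet [452.1 105.1  15.6  -1.2 274.6] [452.  104.9  14.7   0.   30.4] [449.9 105.3  27.7   0.  215. ]
trivet [448.1 228.6  10.5   2.3 179.5] [448.3 229.2   8.3   0.   37.2] [445.  230.5  15.    0.  122.7]
trivet [470.1 387.5  36.9   3.  576.5] [470.5 388.7  10.1   0.   46.8] [218.2 535.8  63.3   0.  189. ]
[-72.9  19.   -3.7  83.7   1.2  77.3  -5.1] [[-0.949, 0.316, 0.0], [0.316, 0.949, 0.0], [0.0, 0.0, -1.0]]
real	0m4.835s
user	0m5.126s
sys	0m0.183s
```

```bash
cat > wp.py <<'E'
import sys,json; from h import *
# usage: wp.py 'x,y,z,psi' ... (TCP mm, yaw of tool x in deg); prints shift fractions, spin fraction, rows needed per leg
s=sense(); p=np.array(s["ee_pos"]); R=np.array(s["orientation"]); psi=np.degrees(np.arctan2(R[1,0],R[0,0]))
print("at",p.round(1),"psi",round(psi,1),"q",np.round(s["joint_pos"],0),"F",np.round(s["wrist_force"],1),"T",np.round(s["torque"],2),"w",round(s["width"],1),"t",s["time_s"],"tilt",R[:,2].round(3))
for a in sys.argv[1:]:
    x,y,z,g=[float(v) if v!="=" else None for v in a.split(",")]
    t=np.array([p[0] if x is None else x,p[1] if y is None else y,p[2] if z is None else z]); g=psi if g is None else g
    c,sn=np.cos(np.radians(psi)),np.sin(np.radians(psi)); B=np.array([[c,sn,0],[sn,-c,0],[0,0,-1]]).T
    d=B.T@(t-p); da=-((g-psi+180)%360-180)
    print(a,(d/500).round(4).tolist(),round(da/45,4),"rows",round(max(np.linalg.norm(d)/41.7,abs(da)/7.16),1)); p,psi=t,g
E
python3 wp.py 350,400,300,161.6 510,120,250,161.6 523,-100,200,180 523,-216,150,183 =,=,97,=
```

```text
at [197.7 592.9 303.9] psi 161.6 q [-73.  19.  -4.  84.   1.  77.  -5.] F [ 0.4 -0.5  0.6] T [-0.04 -0.02  0.03] w 85.5 t 0.6 tilt [ 0.  0. -1.]
350,400,300,161.6 [-0.4111, -0.2697, 0.0079] -0.0008 rows 5.9
510,120,250,161.6 [-0.4804, -0.4304, 0.1] -0.0 rows 7.8
523,-100,200,180 [-0.1636, -0.4093, 0.1] -0.4089 rows 5.4
523,-216,150,183 [-0.0, -0.232, 0.1] -0.0667 rows 3.0
=,=,97,= [0.0, 0.0, 0.106] -0.0 rows 1.3
```

```bash

python3 -m pendant '[[0,[-0.41,-0.27,0.01],0],[0,[-0.41,-0.27,0.01],0],[0,[-0.41,-0.27,0.01],0],[0,[-0.41,-0.27,0.01],0],[0,[-0.41,-0.27,0.01],0],[0,[-0.41,-0.27,0.01],0],[0,[-0.41,-0.27,0.01],0]]' 50
python3 -m pendant '[[0,[-0.48,-0.43,0.1],0],[0,[-0.48,-0.43,0.1],0],[0,[-0.48,-0.43,0.1],0],[0,[-0.48,-0.43,0.1],0],[0,[-0.48,-0.43,0.1],0],[0,[-0.48,-0.43,0.1],0],[0,[-0.48,-0.43,0.1],0],[0,[-0.48,-0.43,0.1],0]]'
python3 -m pendant '[[0,[-0.164,-0.41,0.1],-0.41],[0,[-0.164,-0.41,0.1],-0.41],[0,[-0.164,-0.41,0.1],-0.41],[0,[-0.164,-0.41,0.1],-0.41],[0,[-0.164,-0.41,0.1],-0.41],[0,[-0.164,-0.41,0.1],-0.41],[0,[-0.164,-0.41,0.1],-0.41]]'
python3 wp.py 523,-216,150,183 =,=,97,=
```

```text
time_s: 1.18
ee_pos: [355.2, 393.5, 299.3]
orientation: [[-0.945, 0.326, 0.002], [0.326, 0.945, -0.002], [-0.003, -0.001, -1.0]]
wrist_force: [2.1, -0.8, 0.1]
width: 42.9
gripper_force: 0.0
time_s: 1.85
ee_pos: [510.1, 117.3, 248.8]
orientation: [[-0.948, 0.318, 0.001], [0.318, 0.948, -0.0], [-0.001, 0.0, -1.0]]
wrist_force: [0.8, 0.3, 0.7]
width: 42.8
gripper_force: 0.0
time_s: 2.43
ee_pos: [521.0, -106.8, 198.0]
orientation: [[-1.0, 0.008, -0.001], [0.008, 1.0, -0.003], [0.001, -0.003, -1.0]]
wrist_force: [-1.0, 1.0, 0.4]
width: 43.0
gripper_force: 0.0
at [ 521.  -106.8  198. ] psi 179.5 q [-18.  13.  28. 107.  -7.  62. 102.] F [-1.   1.   0.4] T [-0.02  0.01  0.04] w 43.0 t 2.4333 tilt [-0.001 -0.003 -1.   ]
523,-216,150,183 [-0.0057, -0.2184, 0.0961] -0.0767 rows 2.9
=,=,97,= [0.0, 0.0, 0.106] -0.0 rows 1.3
```

```bash

python3 -m pendant '[[0,[-0.006,-0.218,0.096],-0.077],[0,[-0.006,-0.218,0.096],-0.077],[0,[-0.006,-0.218,0.096],-0.077],[0,[-0.006,-0.218,0.096],-0.077],[0,[-0.006,-0.218,0.096],-0.077],[0,[-0.006,-0.218,0.096],-0.077],[0,[-0.006,-0.218,0.096],-0.077]]'
python3 wp.py 523,-216,97,183; python3 -c "
from h import *
save('top','t1.png',(340,200,420,270),5)
save('scene','s1.png',(205,200,325,330),4)
a=cv2.imread('pics/t1.png');b=cv2.imread('pics/s1.png');b=cv2.resize(b,(int(b.shape[1]*350/b.shape[0]),350));cv2.imwrite('pics/c1.png',np.hstack([a,b]))"
```

```text
time_s: 3.02
ee_pos: [525.9, -207.6, 151.3]
orientation: [[-0.998, -0.063, 0.001], [-0.063, 0.998, 0.001], [-0.001, 0.001, -1.0]]
wrist_force: [0.7, 1.2, -0.4]
width: 42.3
gripper_force: 0.0
at [ 525.9 -207.6  151.3] psi -176.4 q [ -8.  21.  29. 104. -12.  58. 120.] F [ 0.7  1.2 -0.4] T [0.   0.   0.02] w 42.3 t 3.0167 tilt [ 0.001  0.001 -1.   ]
523,-216,97,183 [0.0068, -0.0165, 0.1086] 0.0134 rows 1.3
```

View pics/c1.png

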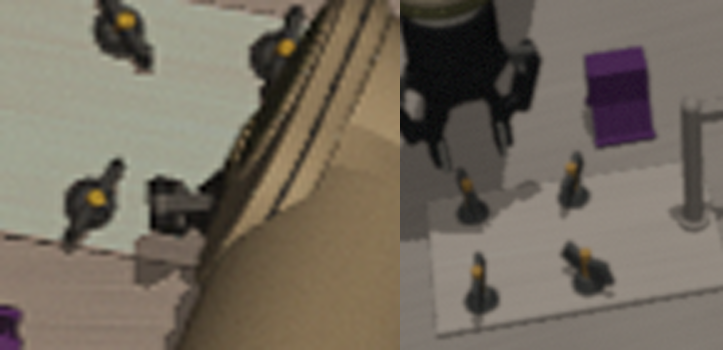

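```bash

python3 -m pendant '[[0,[0.006,-0.016,0.04],0.013],[0,[0.006,-0.016,0.07],0.013],[0,[0.006,-0.016,0.09],0.013],[0,[0.006,-0.016,0.108],0.013],[0,[0.006,-0.016,0.108],0.013],[0,[0.006,-0.016,0.108],0.013]]'
python3 wp.py 523,-216,97,183
python3 -m pendant '[[-1,[0,0,0],0],[-1,[0,0,0],0],[-1,[0,0,0],0],[-1,[0,0,0],0],[-1,[0,0,0],0],[-1,[0,0,0],0],[-1,[0,0,0],0]]' 50
python3 wp.py
```

```text
time_s: 3.62
ee_pos: [522.8, -216.9, 97.0]
orientation: [[-0.999, -0.051, -0.0], [-0.051, 0.999, 0.0], [0.0, 0.0, -1.0]]
wrist_force: [0.6, -0.3, 0.5]
width: 42.6
gripper_force: 0.0
at [ 522.8 -216.9   97. ] psi -177.1 q [ -5.  26.  28. 106. -15.  52. 123.] F [ 0.6 -0.3  0.5] T [ 0.03 -0.03  0.02] w 42.6 t 3.6167 tilt [-0.  0. -1.]
523,-216,97,183 [-0.0005, 0.0019, -0.0001] -0.0015 rows 0.0
time_s: 4.2
ee_pos: [523.2, -216.8, 97.7]
orientation: [[-0.999, -0.051, 0.001], [-0.051, 0.999, 0.001], [-0.001, 0.001, -1.0]]
wrist_force: [-0.9, 3.5, 5.8]
width: 7.8
gripper_force: 51.7
at [ 523.2 -216.8   97.7] psi -177.1 q [ -5.  25.  28. 106. -15.  52. 123.] F [-0.9  3.5  5.8] T [0.7  0.28 0.1 ] w 7.8 t 4.2 tilt [ 0.001  0.001 -1.   ]
```

```bash

python3 -m pendant '[[-1,[0,0,-0.002],0.12],[-1,[0,0,-0.002],0.25],[-1,[0,0,-0.002],0.38],[-1,[0,0,-0.002],0.5],[-1,[0,0,-0.002],0.63],[-1,[0,0,-0.002],0.75],[-1,[0,0,-0.002],0.88],[-1,[0,0,-0.002],1]]' && python3 wp.py
python3 -m pendant '[[-1,[0,0,0],0.12],[-1,[0,0,0],0.25],[-1,[0,0,0],0.38],[-1,[0,0,0],0.5],[-1,[0,0,0],0.63],[-1,[0,0,0],0.75],[-1,[0,0,0],0.88],[-1,[0,0,0],1]]' && python3 wp.py
```

```text
time_s: 4.87
ee_pos: [522.8, -217.5, 97.8]
orientation: [[-0.739, 0.674, 0.001], [0.674, 0.739, -0.001], [-0.001, -0.0, -1.0]]
wrist_force: [2.7, -1.9, -6.8]
width: 8.0
gripper_force: 50.1
at [ 522.8 -217.5   97.8] psi 137.6 q [-13.  28.  38. 106. -21.  53.  82.] F [ 2.7 -1.9 -6.8] T [-0.45 -0.58  0.12] w 8.0 t 4.8667 tilt [ 0.001 -0.001 -1.   ]
time_s: 5.53
ee_pos: [522.1, -218.0, 97.8]
orientation: [[-0.045, 0.999, -0.001], [0.999, 0.045, -0.001], [-0.001, -0.001, -1.0]]
wrist_force: [-1.0, -3.0, -3.5]
width: 8.2
gripper_force: 50.5
at [ 522.1 -218.    97.8] psi 92.6 q [-20.  31.  48. 107. -28.  55.  43.] F [-1.  -3.  -3.5] T [-0.62  0.3   0.15] w 8.2 t 5.5333 tilt [-0.001 -0.001 -1.   ]
```

```bash

python3 -m pendant '[[-1,[0,0,0],0.12],[-1,[0,0,0],0.25],[-1,[0,0,0],0.38],[-1,[0,0,0],0.5],[-1,[0,0,0],0.63],[-1,[0,0,0],0.75],[-1,[0,0,0],0.88],[-1,[0,0,0],1]]' && python3 wp.py
python3 -m pendant '[[-1,[0,0,0],0.12],[-1,[0,0,0],0.25],[-1,[0,0,0],0.38],[-1,[0,0,0],0.5],[-1,[0,0,0],0.6],[-1,[0,0,0],0.7],[-1,[0,0,0],0.75],[-1,[0,0,0],0.75]]' && python3 wp.py
```

```text
time_s: 6.2
ee_pos: [521.4, -217.8, 97.8]
orientation: [[0.675, 0.738, -0.002], [0.738, -0.675, 0.0], [-0.001, -0.002, -1.0]]
wrist_force: [-5.7, -1.2, 1.9]
width: 8.0
gripper_force: 51.2
at [ 521.4 -217.8   97.8] psi 47.6 q [-27.  36.  58. 107. -36.  58.   4.] F [-5.7 -1.2  1.9] T [-0.16  1.31  0.14] w 8.0 t 6.2 tilt [-0.002  0.    -1.   ]
time_s: 6.87
ee_pos: [521.1, -217.2, 97.7]
orientation: [[0.97, 0.241, -0.003], [0.241, -0.97, 0.002], [-0.003, -0.002, -1.0]]
wrist_force: [-7.5, 2.4, 6.7]
width: 7.9
gripper_force: 51.8
at [ 521.1 -217.2   97.7] psi 14.0 q [-31.  41.  64. 107. -43.  61. -25.] F [-7.5  2.4  6.7] T [ 0.55  1.8  -0.1 ] w 7.9 t 6.8667 tilt [-0.003  0.002 -1.   ]
```

```bash

python3 -m pendant '[[-1,[0,0,0],0.05],[-1,[0,0,0],0.1],[-1,[0,0,0],0.15],[-1,[0,0,0],0.15]]' && python3 wp.py
python3 -m pendant '[[-1,[0,0,0],0.05],[-1,[0,0,0],0.1],[-1,[0,0,0],0.15],[-1,[0,0,0],0.15]]' && python3 wp.py
```

```text
time_s: 7.2
ee_pos: [521.1, -217.2, 97.8]
orientation: [[0.992, 0.128, -0.004], [0.128, -0.992, 0.001], [-0.003, -0.002, -1.0]]
wrist_force: [-8.6, 2.7, 7.1]
width: 8.3
gripper_force: 66.5
at [ 521.1 -217.2   97.8] psi 7.3 q [-32.  42.  66. 107. -44.  61. -30.] F [-8.6  2.7  7.1] T [0.57 1.93 1.1 ] w 8.3 t 7.2 tilt [-0.004  0.001 -1.   ]
time_s: 7.53
ee_pos: [521.2, -217.1, 97.9]
orientation: [[1.0, 0.013, -0.004], [0.013, -1.0, 0.001], [-0.004, -0.001, -1.0]]
wrist_force: [-9.7, 2.0, 10.2]
width: 8.0
gripper_force: 117.6
at [ 521.2 -217.1   97.9] psi 0.7 q [-32.  43.  67. 107. -46.  62. -36.] F [-9.7  2.  10.2] T [0.47 2.29 2.52] w 8.0 t 7.5333 tilt [-0.004  0.001 -1.   ]
```

```bash

python3 -m pendant '[[-1,[0,0,0],-0.1],[-1,[0,0,0],-0.25],[-1,[0,0,0],-0.25],[0.1,[0,0,0],-0.25],[0.1,[0,0,0],-0.25],[0.1,[0,0,0],-0.25],[0.1,[0,0,0],-0.25],[0.1,[0,0,0],-0.25]]' 50
python3 -m pendant '[[0.1,[0,0,-0.05],0],[0.1,[0,0,-0.1],0],[0.1,[0,0,-0.16],0],[0.1,[0,0,-0.16],0],[0.1,[0,0,-0.16],0],[0.1,[0,0,-0.16],0]]'
python3 wp.py 530,-210,170,55 560,-200,170,98 590,-180,170,140 610,-160,170,180 633.3,-143,150,211
```

```text
time_s: 8.2
ee_pos: [522.8, -217.4, 98.0]
orientation: [[0.979, 0.206, 0.0], [0.206, -0.979, -0.0], [0.0, 0.0, -1.0]]
wrist_force: [-0.5, 0.3, 0.9]
width: 47.1
gripper_force: 0.0
time_s: 8.7
ee_pos: [522.6, -217.1, 177.5]
orientation: [[0.978, 0.206, -0.0], [0.206, -0.978, 0.0], [0.0, -0.0, -1.0]]
wrist_force: [-0.6, -0.2, -0.2]
width: 46.8
gripper_force: 0.0
at [ 522.6 -217.1  177.5] psi 11.9 q [-36.  36.  72. 104. -38.  68. -30.] F [-0.6 -0.2 -0.2] T [ 0.03  0.01 -0.03] w 46.8 t 8.7 tilt [-0.  0. -1.]
530,-210,170,55 [0.0174, -0.0108, 0.015] -0.9575 rows 6.0
560,-200,170,98 [0.0508, 0.0377, 0.0] -0.9556 rows 6.0
590,-180,170,140 [0.0313, 0.065, 0.0] -0.9333 rows 5.9
610,-160,170,180 [-0.0049, 0.0564, 0.0] -0.8889 rows 5.6
633.3,-143,150,211 [-0.0466, 0.034, 0.04] -0.6889 rows 4.3
```

```bash

python3 -m pendant '[[0.1,[0.017,-0.011,0.015],-0.96],[0.1,[0.017,-0.011,0.015],-0.96],[0.1,[0.017,-0.011,0.015],-0.96],[0.1,[0.017,-0.011,0.015],-0.96],[0.1,[0.017,-0.011,0.015],-0.96],[0.1,[0.017,-0.011,0.015],-0.96],[0.1,[0.017,-0.011,0.015],-0.96]]'
python3 wp.py
python3 -m pendant '[[0.1,[0.051,0.038,0],-0.955],[0.1,[0.051,0.038,0],-0.955],[0.1,[0.051,0.038,0],-0.955],[0.1,[0.051,0.038,0],-0.955],[0.1,[0.051,0.038,0],-0.955],[0.1,[0.051,0.038,0],-0.955],[0.1,[0.051,0.038,0],-0.955]]'
python3 wp.py
python3 -m pendant '[[0.1,[0.031,0.065,0],-0.93],[0.1,[0.031,0.065,0],-0.93],[0.1,[0.031,0.065,0],-0.93],[0.1,[0.031,0.065,0],-0.93],[0.1,[0.031,0.065,0],-0.93],[0.1,[0.031,0.065,0],-0.93],[0.1,[0.031,0.065,0],-0.93]]'
python3 wp.py  610,-160,170,180 633.3,-143,150,211
```

```text
time_s: 9.28
ee_pos: [529.3, -210.1, 169.5]
orientation: [[0.568, 0.823, -0.001], [0.823, -0.568, 0.001], [0.0, -0.001, -1.0]]
wrist_force: [0.2, 0.5, 0.2]
width: 47.3
gripper_force: 0.0
at [ 529.3 -210.1  169.5] psi 55.4 q [-31.  31.  61. 104. -30.  64.   6.] F [0.2 0.5 0.2] T [0.05 0.01 0.04] w 47.3 t 9.2833 tilt [-0.001  0.001 -1.   ]
time_s: 9.87
ee_pos: [559.6, -200.2, 169.6]
orientation: [[-0.142, 0.99, -0.001], [0.99, 0.142, 0.001], [0.001, -0.001, -1.0]]
wrist_force: [0.0, -0.4, -0.5]
width: 46.8
gripper_force: 0.0
at [ 559.6 -200.2  169.6] psi 98.2 q [-24.  29.  50.  99. -24.  63.  42.] F [ 0.  -0.4 -0.5] T [ 0.03 -0.02  0.  ] w 46.8 t 9.8667 tilt [-0.001  0.001 -1.   ]
time_s: 10.45
ee_pos: [589.6, -180.3, 169.6]
orientation: [[-0.764, 0.645, -0.001], [0.645, 0.764, 0.001], [0.001, -0.0, -1.0]]
wrist_force: [0.1, 0.4, 0.3]
width: 46.4
gripper_force: 0.0
at [ 589.6 -180.3  169.6] psi 139.8 q [-18.  28.  40.  96. -20.  63.  77.] F [0.1 0.4 0.3] T [ 0.01 -0.03  0.03] w 46.4 t 10.45 tilt [-0.001  0.001 -1.   ]
610,-160,170,180 [-0.0049, 0.0573, -0.0008] -0.8933 rows 5.6
633.3,-143,150,211 [-0.0466, 0.034, 0.04] -0.6889 rows 4.3
```

```bash

python3 -m pendant '[[0.1,[-0.005,0.057,0],-0.89],[0.1,[-0.005,0.057,0],-0.89],[0.1,[-0.005,0.057,0],-0.89],[0.1,[-0.005,0.057,0],-0.89],[0.1,[-0.005,0.057,0],-0.89],[0.1,[-0.005,0.057,0],-0.89],[0.1,[-0.005,0.057,0],-0.89]]' >/dev/null
python3 wp.py
python3 -m pendant '[[0.1,[-0.046,0.034,0.04],-0.2],[0.1,[-0.046,0.034,0.04],-0.35],[0.1,[-0.046,0.034,0.04],-0.5],[0.1,[-0.046,0.034,0.04],-0.6],[0.1,[-0.046,0.034,0.04],-0.69],[0.1,[-0.046,0.034,0.04],-0.69],[0.1,[-0.046,0.034,0.04],-0.69]]' >/dev/null
python3 wp.py   633.3,-143,97,211
```

```text
at [ 609.9 -160.1  169.7] psi 179.7 q [-13.  28.  31.  93. -16.  63. 112.] F [ 0.8 -0.2 -0.2] T [ 0.03 -0.01 -0.03] w 47.1 t 11.0333 tilt [-0.001  0.001 -1.   ]
at [ 633.  -143.1  149.9] psi -149.5 q [ -9.  30.  24.  91. -13.  62. 139.] F [-0.3  0.1  0.3] T [-0.03  0.02 -0.03] w 46.9 t 11.6167 tilt [-0.001  0.    -1.   ]
633.3,-143,97,211 [-0.0006, -0.0, 0.1058] -0.0102 rows 1.3
```

```bash

python3 -m pendant '[[0.1,[0,0,0.03],0],[0.1,[0,0,0.06],0],[0.1,[0,0,0.09],0],[0.1,[0,0,0.105],0],[0.1,[0,0,0.105],0],[0.1,[0,0,0.105],0]]' >/dev/null
python3 wp.py
python3 -m pendant '[[-1,[0,0,0],0],[-1,[0,0,0],0],[-1,[0,0,0],0],[-1,[0,0,0],0],[-1,[0,0,0],0],[-1,[0,0,0],0],[-1,[0,0,0],0],[-1,[0,0,0],0]]' 50 >/dev/null
python3 wp.py
```

```text
at [ 633.2 -143.1   97.9] psi -149.1 q [ -8.  34.  22.  92. -15.  57. 140.] F [0.8 0.9 0.4] T [ 0.05 -0.04 -0.03] w 46.9 t 12.1167 tilt [-0.001 -0.    -1.   ]
at [ 633.3 -142.5   98.9] psi -149.0 q [ -8.  34.  22.  92. -15.  57. 140.] F [-3.9  3.5  7.2] T [0.63 0.77 0.1 ] w 7.8 t 12.7833 tilt [ 0.     0.001 -1.   ]
```

```bash

python3 -m pendant '[[-1,[0,0,0],0.12],[-1,[0,0,0],0.25],[-1,[0,0,0],0.38],[-1,[0,0,0],0.5],[-1,[0,0,0],0.63],[-1,[0,0,0],0.75],[-1,[0,0,0],0.88],[-1,[0,0,0],1]]' >/dev/null && python3 wp.py
python3 -m pendant '[[-1,[0,0,0],0.12],[-1,[0,0,0],0.25],[-1,[0,0,0],0.38],[-1,[0,0,0],0.5],[-1,[0,0,0],0.63],[-1,[0,0,0],0.75],[-1,[0,0,0],0.88],[-1,[0,0,0],1]]' >/dev/null && python3 wp.py
python3 -m pendant '[[-1,[0,0,0],0.12],[-1,[0,0,0],0.25],[-1,[0,0,0],0.38],[-1,[0,0,0],0.5],[-1,[0,0,0],0.63],[-1,[0,0,0],0.75],[-1,[0,0,0],0.88],[-1,[0,0,0],1]]' >/dev/null && python3 wp.py
python3 -m pendant '[[-1,[0,0,0],0.12],[-1,[0,0,0],0.25],[-1,[0,0,0],0.38],[-1,[0,0,0],0.5],[-1,[0,0,0],0.6],[-1,[0,0,0],0.7],[-1,[0,0,0],0.75],[-1,[0,0,0],0.75]]' >/dev/null && python3 wp.py
```

```text
at [ 633.3 -142.    98.9] psi 165.8 q [-15.  36.  32.  93. -22.  58. 100.] F [-5.5  3.7  7.4] T [0.87 1.07 0.15] w 7.9 t 13.45 tilt [-0.     0.002 -1.   ]
at [ 633.5 -141.7   98.9] psi 120.8 q [-22.  39.  42.  93. -29.  60.  60.] F [-3.4  5.3  7.7] T [1.   0.9  0.16] w 7.9 t 14.1167 tilt [ 0.     0.003 -1.   ]
at [ 633.9 -141.6   98.9] psi 75.8 q [-27.  43.  51.  93. -37.  62.  20.] F [-1.5  4.5  6.9] T [0.96 0.48 0.14] w 8.0 t 14.7833 tilt [ 0.001  0.003 -1.   ]
at [ 634.2 -141.8   98.9] psi 42.2 q [-31.  47.  58.  93. -43.  65.  -9.] F [-1.7  3.9  6.8] T [ 0.91  0.28 -0.11] w 8.1 t 15.45 tilt [ 0.001  0.002 -1.   ]
```

```bash

python3 -m pendant '[[-1,[0,0,0],0.05],[-1,[0,0,0],0.1],[-1,[0,0,0],0.15],[-1,[0,0,0],0.15]]' >/dev/null && python3 wp.py
python3 -m pendant '[[-1,[0,0,0],0.05],[-1,[0,0,0],0.1],[-1,[0,0,0],0.15],[-1,[0,0,0],0.15]]' >/dev/null&& python3 wp.py
```

```text
at [ 634.2 -141.8   98.9] psi 35.4 q [-32.  48.  59.  93. -45.  65. -15.] F [-0.6  5.   5.9] T [ 0.86  0.15 -0.02] w 8.0 t 15.7833 tilt [ 0.002  0.002 -1.   ]
at [ 634.3 -141.8   99. ] psi 28.8 q [-32.  49.  61.  93. -46.  66. -21.] F [-1.6  2.8  6.4] T [0.76 0.31 1.38] w 8.1 t 16.1167 tilt [ 0.001  0.001 -1.   ]
```

```bash

python3 -m pendant '[[-1,[0,0,0],0.1],[-1,[0,0,0],0.1],[-1,[0,0,0],-0.1],[-1,[0,0,0],-0.15],[0.1,[0,0,0],-0.15],[0.1,[0,0,0],-0.15],[0.1,[0,0,0],-0.15],[0.1,[0,0,0],-0.15]]' >/dev/null
python3 -m pendant '[[0.1,[0,0,0],0],[0.1,[0,0,-0.05],0],[0.1,[0,0,-0.1],0],[0.1,[0,0,-0.15],0],[0.1,[0,0,-0.15],0],[0.1,[0,0,-0.15],0],[0.1,[0,0,-0.15],0]]'
python3 wp.py 590,-140,170,75 560,-130,170,115 535.7,-128.3,150,150
```

```text
time_s: 17.37
ee_pos: [633.0, -142.9, 172.2]
orientation: [[0.814, 0.581, -0.001], [0.581, -0.814, 0.0], [-0.0, -0.001, -1.0]]
wrist_force: [-0.0, -0.2, -0.8]
width: 46.8
gripper_force: 0.0
at [ 633.  -142.9  172.2] psi 35.5 q [-34.  44.  64.  91. -41.  72. -18.] F [-0.  -0.2 -0.8] T [0.   0.04 0.06] w 46.8 t 17.3667 tilt [-0.001  0.    -1.   ]
590,-140,170,75 [-0.0666, -0.0548, 0.0044] -0.8779 rows 5.5
560,-130,170,115 [0.0038, -0.0631, 0.0] -0.8889 rows 5.6
535.7,-128.3,150,150 [0.0236, -0.0426, 0.04] -0.7778 rows 4.9
```

```bash

python3 -m pendant '[[0.1,[-0.067,-0.055,0.004],-0.88],[0.1,[-0.067,-0.055,0.004],-0.88],[0.1,[-0.067,-0.055,0.004],-0.88],[0.1,[-0.067,-0.055,0.004],-0.88],[0.1,[-0.067,-0.055,0.004],-0.88],[0.1,[-0.067,-0.055,0.004],-0.88],[0.1,[-0.067,-0.055,0.004],-0.88]]' >/dev/null
python3 -m pendant '[[0.1,[0.004,-0.063,0],-0.89],[0.1,[0.004,-0.063,0],-0.89],[0.1,[0.004,-0.063,0],-0.89],[0.1,[0.004,-0.063,0],-0.89],[0.1,[0.004,-0.063,0],-0.89],[0.1,[0.004,-0.063,0],-0.89],[0.1,[0.004,-0.063,0],-0.89]]' >/dev/null
python3 -m pendant '[[0.1,[0.024,-0.043,0.04],-0.78],[0.1,[0.024,-0.043,0.04],-0.78],[0.1,[0.024,-0.043,0.04],-0.78],[0.1,[0.024,-0.043,0.04],-0.78],[0.1,[0.024,-0.043,0.04],-0.78],[0.1,[0.024,-0.043,0.04],-0.78],[0.1,[0.024,-0.043,0.04],-0.78],[0.1,[0.024,-0.043,0.04],-0.78]]' >/dev/null
python3 wp.py   535.7,-128.3,98,150
```

```text
at [ 535.4 -128.5  150.5] psi 149.9 q [-28.  22.  44. 107. -18.  58.  84.] F [-0.1  0.  -0.3] T [-0.04  0.02  0.03] w 47.2 t 19.2 tilt [-0.001  0.    -1.   ]
535.7,-128.3,98,150 [-0.0004, 0.0007, 0.1051] -0.0018 rows 1.3
```

```bash

python3 -m pendant '[[0.1,[0,0,0.03],0],[0.1,[0,0,0.06],0],[0.1,[0,0,0.09],0],[0.1,[0,0,0.105],0],[0.1,[0,0,0.105],0],[0.1,[0,0,0.105],0]]' >/dev/null
python3 wp.py
python3 -m pendant '[[-1,[0,0,0],0],[-1,[0,0,0],0],[-1,[0,0,0],0],[-1,[0,0,0],0],[-1,[0,0,0],0],[-1,[0,0,0],0],[-1,[0,0,0],0],[-1,[0,0,0],0]]' 50 >/dev/null
python3 wp.py
python3 -m pendant '[[-1,[0,0,0],0.12],[-1,[0,0,0],0.25],[-1,[0,0,0],0.38],[-1,[0,0,0],0.5],[-1,[0,0,0],0.63],[-1,[0,0,0],0.75],[-1,[0,0,0],0.88],[-1,[0,0,0],1]]' >/dev/null && python3 wp.py
python3 -m pendant '[[-1,[0,0,0],0.12],[-1,[0,0,0],0.25],[-1,[0,0,0],0.38],[-1,[0,0,0],0.5],[-1,[0,0,0],0.63],[-1,[0,0,0],0.75],[-1,[0,0,0],0.88],[-1,[0,0,0],1]]' >/dev/null && python3 wp.py
```

```text
at [ 535.4 -128.6   98.4] psi 150.2 q [-26.  27.  41. 109. -22.  53.  87.] F [0.3 0.5 0.9] T [0.01 0.   0.02] w 47.2 t 19.7 tilt [-0.001 -0.    -1.   ]
at [ 535.9 -128.4   99.1] psi 150.3 q [-26.  27.  41. 109. -22.  53.  87.] F [-2.1  1.2  6.5] T [ 0.22  0.28 -0.1 ] w 8.1 t 20.3667 tilt [ 0.001  0.001 -1.   ]
at [ 535.3 -129.    99.1] psi 105.0 q [-33.  31.  52. 109. -29.  55.  47.] F [-4.9 -0.6  9.7] T [-0.15  1.18  0.15] w 8.2 t 21.0333 tilt [-0.  0. -1.]
at [ 534.4 -129.    99.1] psi 59.9 q [-39.  36.  61. 109. -38.  58.   9.] F [-10.2   1.4  14.7] T [0.22 2.35 0.17] w 8.0 t 21.7 tilt [-0.002  0.001 -1.   ]
```

```bash

python3 -m pendant '[[-1,[0,0,0],0.12],[-1,[0,0,0],0.25],[-1,[0,0,0],0.38],[-1,[0,0,0],0.5],[-1,[0,0,0],0.63],[-1,[0,0,0],0.67],[-1,[0,0,0],0.67]]' >/dev/null && python3 wp.py
python3 -m pendant '[[0.1,[0,0,0],0.67],[0.1,[0,0,0],0],[0.1,[0,0,0],0],[0.1,[0,0,0],0],[0.1,[0,0,0],0],[0.1,[0,0,-0.08],0],[0.1,[0,0,-0.08],0],[0.1,[0,0,-0.08],0]]' >/dev/null && python3 wp.py
```

```text
at [ 534.2 -128.5   99. ] psi 29.9 q [-43.  41.  67. 109. -44.  61. -16.] F [-13.    4.   19.3] T [ 0.86  2.59 -0.13] w 7.9 t 22.2833 tilt [-0.003  0.002 -1.   ]
at [ 536.3 -128.7  139.8] psi 30.1 q [-45.  39.  71. 108. -41.  64. -18.] F [-0.2 -0.2  0.2] T [-0.03  0.04  0.01] w 47.2 t 22.95 tilt [ 0.003 -0.    -1.   ]
```

```bash

for i in 1 2 3; do python3 -m pendant '[[0.1,[0,0,0],-1],[0.1,[0,0,0],-1],[0.1,[0,0,0],-1],[0.1,[0,0,0],-1],[0.1,[0,0,0],-1],[0.1,[0,0,0],-1],[0.1,[0,0,0],-1]]' >/dev/null; done
python3 -m pendant '[[0.1,[0,0,0],-0.96],[0.1,[0,0,0],-0.96],[0.1,[0,0,0],-0.96],[0.1,[0,0,0],-0.96],[0.1,[0,0,0],-0.96],[0.1,[0,0,0],-0.96],[0.1,[0,0,0],-0.96],[0.1,[0,0,0],-0.96]]' >/dev/null
python3 wp.py 535.3,-128.8,99,209
```

```text
at [ 535.2 -128.4  137.9] psi -151.9 q [-19.  21.  33. 107. -14.  56. 138.] F [-0.7 -0.5 -0.1] T [-0.02 -0.01  0.01] w 46.9 t 25.3667 tilt [-0.001  0.001 -1.   ]
535.3,-128.8,99,209 [0.0002, -0.0008, 0.0778] -0.0207 rows 0.9
```

```bash

python3 -m pendant '[[0.1,[0,-0.001,0.03],0],[0.1,[0,-0.001,0.05],0],[0.1,[0,-0.001,0.077],0],[0.1,[0,-0.001,0.077],0],[0.1,[0,-0.001,0.077],0]]' >/dev/null
python3 -m pendant '[[-1,[0,0,0],0],[-1,[0,0,0],0],[-1,[0,0,0],0],[-1,[0,0,0],0],[-1,[0,0,0],0],[-1,[0,0,0],0],[-1,[0,0,0],0],[-1,[0,0,0],0]]' 50 >/dev/null
python3 wp.py
python3 -m pendant '[[-1,[0,0,0],0.12],[-1,[0,0,0],0.25],[-1,[0,0,0],0.38],[-1,[0,0,0],0.5],[-1,[0,0,0],0.63],[-1,[0,0,0],0.75],[-1,[0,0,0],0.88],[-1,[0,0,0],1]]' >/dev/null && python3 wp.py
python3 -m pendant '[[-1,[0,0,0],0.05],[-1,[0,0,0],0.1],[-1,[0,0,0],0.15],[-1,[0,0,0],0.15]]' >/dev/null && python3 wp.py
python3 -m pendant '[[-1,[0,0,0],0.05],[-1,[0,0,0],0.1],[-1,[0,0,0],0.15],[-1,[0,0,0],0.15]]' >/dev/null&& python3 wp.py
```

```text
at [ 535.6 -127.7  100.6] psi -151.6 q [-18.  24.  32. 108. -16.  52. 140.] F [-5.7  5.6 10. ] T [1.02 1.15 0.05] w 8.2 t 26.45 tilt [-0.001  0.002 -1.   ]
at [ 535.6 -128.2  100.6] psi 163.1 q [-25.  27.  41. 109. -22.  53.  99.] F [-5.9  3.6  9.3] T [0.63 1.23 0.1 ] w 8.2 t 27.1167 tilt [-0.001  0.002 -1.   ]
at [ 535.6 -128.2  100.6] psi 156.4 q [-27.  27.  43. 109. -23.  53.  94.] F [-6.4  4.  10.7] T [ 0.69  1.27 -0.07] w 7.7 t 27.45 tilt [-0.001  0.002 -1.   ]
at [ 535.5 -128.3  100.7] psi 149.7 q [-28.  28.  44. 109. -24.  53.  88.] F [-5.4  3.5 10. ] T [ 0.64  1.29 -0.06] w 7.8 t 27.7833 tilt [-0.001  0.002 -1.   ]
```

```bash

python3 -m pendant '[[-1,[0,0,0],0.05],[-1,[0,0,0],0.1],[-1,[0,0,0],0.15],[-1,[0,0,0],0.15]]' >/dev/null && python3 wp.py
python3 -m pendant '[[-1,[0,0,0],0.05],[-1,[0,0,0],0.1],[-1,[0,0,0],0.15],[-1,[0,0,0],0.15]]' >/dev/null&& python3 wp.py
```

```text
at [ 535.5 -128.3  100.6] psi 143.0 q [-29.  28.  46. 109. -25.  54.  82.] F [-5.7  2.4 11.6] T [0.59 1.42 0.77] w 7.9 t 28.1167 tilt [-0.001  0.001 -1.   ]
at [ 535.6 -128.2  100.7] psi 136.4 q [-30.  29.  47. 109. -26.  54.  76.] F [-7.6  2.6 12.9] T [0.54 1.64 2.16] w 8.2 t 28.45 tilt [-0.001  0.001 -1.   ]
```

```bash

python3 -m pendant '[[-1,[0,0,0],-0.12],[-1,[0,0,0],-0.25],[-1,[0,0,0],-0.25],[0.1,[0,0,0],-0.25],[0.1,[0,0,0],-0.25],[0.1,[0,0,0],-0.25],[0.1,[0,0,0],-0.25],[0.1,[0,0,0],-0.25]]' >/dev/null
python3 -m pendant '[[0.1,[0,0,-0.05],0],[0.1,[0,0,-0.1],0],[0.1,[0,0,-0.15],0],[0.1,[0,0,-0.15],0],[0.1,[0,0,-0.15],0],[0.1,[0,0,-0.15],0]]'
python3 wp.py 620.8,-230.8,150,164
```

```text
time_s: 29.62
ee_pos: [535.5, -128.7, 174.4]
orientation: [[-0.844, 0.536, -0.0], [0.536, 0.844, 0.0], [0.001, 0.0, -1.0]]
wrist_force: [0.5, 0.4, -0.6]
width: 47.0
gripper_force: 0.0
at [ 535.5 -128.7  174.4] psi 147.6 q [-32.  21.  49. 106. -18.  61.  82.] F [ 0.5  0.4 -0.6] T [ 0.    0.01 -0.02] w 47.0 t 29.6167 tilt [-0.  0. -1.]
620.8,-230.8,150,164 [-0.2535, -0.081, 0.0488] -0.3649 rows 3.2
```

```bash

python3 -m pendant '[[0.1,[-0.253,-0.081,0.049],-0.365],[0.1,[-0.253,-0.081,0.049],-0.365],[0.1,[-0.253,-0.081,0.049],-0.365],[0.1,[-0.253,-0.081,0.049],-0.365],[0.1,[-0.253,-0.081,0.049],-0.365],[0.1,[-0.253,-0.081,0.049],-0.365],[0.1,[-0.253,-0.081,0.049],-0.365],[0.1,[-0.253,-0.081,0.049],-0.365]]' >/dev/null
python3 wp.py 620.8,-230.8,98,164
python3 -m pendant '[[0.1,[0,0,0.03],0],[0.1,[0,0,0.06],0],[0.1,[0,0,0.09],0],[0.1,[0,0,0.103],0],[0.1,[0,0,0.103],0],[0.1,[0,0,0.103],0]]' >/dev/null
python3 wp.py
python3 -m pendant '[[-1,[0,0,0],0],[-1,[0,0,0],0],[-1,[0,0,0],0],[-1,[0,0,0],0],[-1,[0,0,0],0],[-1,[0,0,0],0],[-1,[0,0,0],0],[-1,[0,0,0],0]]' 50 >/dev/null
python3 wp.py
```

```text
at [ 620.5 -229.6  150.1] psi 164.0 q [-13.  36.  41.  89. -25.  65. 108.] F [ 0.1  0.5 -0.5] T [0.01 0.03 0.  ] w 47.1 t 30.2833 tilt [-0.     0.001 -1.   ]
620.8,-230.8,98,164 [-0.0012, -0.0021, 0.1043] 0.0011 rows 1.3
at [ 620.5 -230.9   98.2] psi 164.0 q [-12.  39.  39.  91. -28.  60. 109.] F [ 0.9 -0.4  0. ] T [-0.01 -0.    0.  ] w 47.0 t 30.7833 tilt [-0.001  0.    -1.   ]
at [ 621.1 -231.1   99.6] psi 164.0 q [-12.  39.  39.  91. -28.  60. 109.] F [-1.2  1.   4.7] T [ 0.18  0.19 -0.1 ] w 8.0 t 31.45 tilt [ 0.001 -0.    -1.   ]
```

```bash

for i in 1 2; do python3 -m pendant '[[-1,[0,0,0],0.12],[-1,[0,0,0],0.25],[-1,[0,0,0],0.38],[-1,[0,0,0],0.5],[-1,[0,0,0],0.63],[-1,[0,0,0],0.75],[-1,[0,0,0],0.88],[-1,[0,0,0],1]]' >/dev/null && python3 wp.py; done
python3 -m pendant '[[-1,[0,0,0],0.12],[-1,[0,0,0],0.25],[-1,[0,0,0],0.38],[-1,[0,0,0],0.5],[-1,[0,0,0],0.63],[-1,[0,0,0],0.75],[-1,[0,0,0],0.88],[-1,[0,0,0],1]]' >/dev/null && python3 wp.py
```

```text
at [ 621.  -231.2   99.6] psi 118.7 q [-17.  43.  49.  91. -36.  62.  70.] F [-2.2 -0.1  6.1] T [-0.01  0.35  0.14] w 7.9 t 32.1167 tilt [ 0.001 -0.    -1.   ]
at [ 620.9 -231.3   99.6] psi 73.7 q [-22.  48.  58.  91. -44.  66.  30.] F [-2.4  0.4  6.8] T [0.05 0.51 0.17] w 8.1 t 32.7833 tilt [ 0.001 -0.    -1.   ]
at [ 620.8 -231.2   99.7] psi 28.7 q [-26.  54.  66.  91. -52.  70. -11.] F [-2.3  0.7  7.2] T [0.15 0.69 0.18] w 8.0 t 33.45 tilt [ 0. -0. -1.]
```

```bash

python3 -m pendant '[[-1,[0,0,0],0.1],[-1,[0,0,0],0.2],[-1,[0,0,0],0.24],[-1,[0,0,0],0.24]]' >/dev/null && python3 wp.py
python3 -m pendant '[[0.1,[0,0,0],0],[0.1,[0,0,0],0],[0.1,[0,0,0],0],[0.1,[0,0,0],0],[0.1,[0,0,0],0],[0.1,[0,0,-0.08],0],[0.1,[0,0,-0.08],0],[0.1,[0,0,-0.08],0]]' >/dev/null && python3 wp.py
for i in 1 2 3; do python3 -m pendant '[[0.1,[0,0,0],-1],[0.1,[0,0,0],-1],[0.1,[0,0,0],-1],[0.1,[0,0,0],-1],[0.1,[0,0,0],-1],[0.1,[0,0,0],-1],[0.1,[0,0,0],-1]]' >/dev/null; done; python3 wp.py 620.9,-231,=,198
```

```text
at [ 620.8 -231.1   99.7] psi 18.1 q [-26.  55.  67.  91. -54.  71. -20.] F [-1.8  1.6  8.5] T [ 0.28  0.58 -0.08] w 8.0 t 33.7833 tilt [ 0. -0. -1.]
at [ 621.5 -231.6  140.9] psi 18.2 q [-27.  53.  70.  90. -51.  74. -21.] F [-0.1 -0.4 -0.5] T [-0.01  0.06  0.05] w 46.9 t 34.45 tilt [ 0.003 -0.001 -1.   ]
at [ 620.5 -230.8  138.3] psi 153.6 q [-14.  38.  44.  90. -28.  64.  99.] F [ 0.3  0.4 -0.7] T [ 0.    0.04 -0.06] w 46.7 t 36.2 tilt [-0.     0.001 -1.   ]
620.9,-231,=,198 [-0.0008, 0.0001, 0.0] -0.9862 rows 6.2
```

```bash

python3 -m pendant '[[0.1,[0,0,0],-0.97],[0.1,[0,0,0],-0.97],[0.1,[0,0,0],-0.97],[0.1,[0,0,0],-0.97],[0.1,[0,0,0],-0.97],[0.1,[0,0,0],-0.97],[0.1,[0,0,0],-0.97],[0.1,[0,0,0],-0.97]]' >/dev/null; python3 wp.py
python3 -m pendant '[[0.1,[0,0,0.03],0],[0.1,[0,0,0.05],0],[0.1,[0,0,0.078],0],[0.1,[0,0,0.078],0],[0.1,[0,0,0.078],0]]' >/dev/null
python3 -m pendant '[[-1,[0,0,0],0],[-1,[0,0,0],0],[-1,[0,0,0],0],[-1,[0,0,0],0],[-1,[0,0,0],0],[-1,[0,0,0],0],[-1,[0,0,0],0],[-1,[0,0,0],0]]' 50 >/dev/null
python3 wp.py
python3 -m pendant '[[-1,[0,0,0],0.12],[-1,[0,0,0],0.25],[-1,[0,0,0],0.38],[-1,[0,0,0],0.5],[-1,[0,0,0],0.6],[-1,[0,0,0],0.6]]' >/dev/null && python3 wp.py
for i in 1 2; do python3 -m pendant '[[-1,[0,0,0],0.05],[-1,[0,0,0],0.1],[-1,[0,0,0],0.15],[-1,[0,0,0],0.15]]' >/dev/null && python3 wp.py; done
```

```text
at [ 620.5 -230.9  138.5] psi -163.3 q [ -8.  35.  34.  89. -21.  63. 138.] F [ 0.5 -0.5  0. ] T [-0.03 -0.01  0.02] w 46.8 t 36.8667 tilt [-0.     0.001 -1.   ]
at [ 621.1 -231.   100.6] psi -163.2 q [ -7.  37.  33.  90. -23.  59. 139.] F [-1.8  0.8  6. ] T [0.16 0.29 0.08] w 8.0 t 37.95 tilt [ 0.001 -0.    -1.   ]
at [ 621.1 -231.1  100.6] psi 169.5 q [-11.  39.  39.  91. -27.  60. 115.] F [-1.6  0.7  5.5] T [ 0.2   0.39 -0.1 ] w 7.7 t 38.45 tilt [ 0.001 -0.    -1.   ]
at [ 621.1 -231.1  100.7] psi 163.1 q [-12.  40.  40.  91. -28.  60. 109.] F [-2.1  0.8  6.2] T [0.   0.47 1.37] w 7.7 t 38.7833 tilt [ 0.001 -0.001 -1.   ]
at [ 621.2 -231.   100.8] psi 156.5 q [-13.  40.  42.  91. -30.  61. 103.] F [-3.1  0.   7.4] T [-0.09  0.7   2.74] w 8.2 t 39.1167 tilt [ 0.    -0.001 -1.   ]
```

```bash

python3 -m pendant '[[-1,[0,0,0],-0.12],[-1,[0,0,0],-0.25],[-1,[0,0,0],-0.25],[0.1,[0,0,0],-0.25],[0.1,[0,0,0],-0.25],[0.1,[0,0,0],-0.25],[0.1,[0,0,0],-0.25],[0.1,[0,0,0],-0.25]]' >/dev/null
python3 -m pendant '[[0.1,[0,0,-0.06],0],[0.1,[0,0,-0.14],0],[0.1,[0,0,-0.22],0],[0.1,[0,0,-0.22],0],[0.1,[0,0,-0.22],0],[0.1,[0,0,-0.22],0]]' >/dev/null
cat > look.py <<'E'
from fit import *
import sys
np.set_printoptions(precision=1,suppress=True)
tag=sys.argv[1]; raw={n:snapshot(n) for n in("top","scene")}
for n in raw: cv2.imwrite(f"pics/{n}_{tag}.png",raw[n][:,:,::-1])
im=purple(raw["top"]); k,L,st,ce=cv2.connectedComponentsWithStats(cv2.morphologyEx(im.astype(np.uint8),cv2.MORPH_CLOSE,np.ones((3,3))))
for i in range(1,k):
    if st[i,4]<120: continue
    for z0 in(0,74):
        o=onz("top",ce[i],z0+50); best=min((fit([o[0],o[1],a],{"top":im},z0=z0) for a in(0,)),key=lambda r:r[-1])
        print("px",ce[i],st[i,4],"z0",z0,np.array(best))
E
python3 look.py a; python3 wp.py 540,-120,220,125 445.5,-57.9,180,83
```

```text
px [168.6 258.7] 530 z0 0 [470.5 388.3  10.1   0.   44.3]
px [168.6 258.7] 530 z0 74 [467.9 364.5  11.1  74.   95.3]
px [226.7 268. ] 517 z0 0 [448.4 229.    8.5   0.   37.4]
px [226.7 268. ] 517 z0 74 [447.3 215.3   9.6  74.   88.2]
px [272.6 268. ] 510 z0 0 [452.  104.9  14.6   0.   29.6]
px [272.6 268. ] 510 z0 74 [450.9  97.6  15.1  74.   78. ]
px [331.9 271.6] 488 z0 0 [445.9 -58.1  -6.4   0.   42. ]
px [331.9 271.6] 488 z0 74 [444.7 -55.9  -6.2  74.   94.4]
at [ 620.3 -230.5  208.4] psi 167.6 q [-14.  33.  43.  86. -23.  70. 110.] F [-0.  -0.  -0.1] T [0.02 0.01 0.01] w 46.9 t 40.3833 tilt [-0.002  0.001 -1.   ]
540,-120,220,125 [0.2044, 0.1814, -0.0232] 0.9464 rows 5.9
445.5,-57.9,180,83 [0.2101, -0.0836, 0.08] 0.9333 rows 5.9
```

```bash

python3 -m pendant '[[0.5,[0.204,0.181,-0.023],0.946],[0.5,[0.204,0.181,-0.023],0.946],[0.5,[0.204,0.181,-0.023],0.946],[0.5,[0.204,0.181,-0.023],0.946],[0.5,[0.204,0.181,-0.023],0.946],[0.5,[0.204,0.181,-0.023],0.946],[0.5,[0.204,0.181,-0.023],0.946],[0.5,[0.204,0.181,-0.023],0.946]]' >/dev/null
python3 -m pendant '[[1,[0.21,-0.084,0.08],0.93],[1,[0.21,-0.084,0.08],0.93],[1,[0.21,-0.084,0.08],0.93],[1,[0.21,-0.084,0.08],0.93],[1,[0.21,-0.084,0.08],0.93],[1,[0.21,-0.084,0.08],0.93],[1,[0.21,-0.084,0.08],0.93],[1,[0.21,-0.084,0.08],0.93]]' >/dev/null
python3 wp.py 446.2,-58.4,112,83.5
```

```text
at [445.8 -58.9 181.2] psi 83.3 q [-63.   4.  68. 120.  -4.  59.   1.] F [ 0.8  0.2 -0.6] T [-0.   -0.04  0.04] w 85.5 t 41.7167 tilt [-0. -0. -1.]
446.2,-58.4,112,83.5 [0.0012, 0.0006, 0.1385] -0.0049 rows 1.7
```

```bash

python3 -m pendant '[[1,[0,0,0.04],0],[1,[0,0,0.08],0],[1,[0,0,0.11],0],[1,[0,0,0.138],0],[1,[0,0,0.138],0],[1,[0,0,0.138],0]]' >/dev/null
python3 wp.py
python3 -m pendant '[[-1,[0,0,0],0],[-1,[0,0,0],0],[-1,[0,0,0],0],[-1,[0,0,0],0],[-1,[0,0,0],0],[-1,[0,0,0],0],[-1,[0,0,0],0],[-1,[0,0,0],0]]' 45 >/dev/null
python3 wp.py
python3 -m pendant '[[-1,[0,0,-0.04],0],[-1,[0,0,-0.08],0],[-1,[0,0,-0.12],0],[-1,[0,0,-0.12],0],[-1,[0,0,-0.12],0],[-1,[0,0,-0.12],0]]' >/dev/null
python3 wp.py
```

```text
at [445.6 -59.5 112.1] psi 83.3 q [-54.  16.  62. 123. -19.  51.  13.] F [ 0.5 -0.   0.6] T [-0.04  0.02  0.06] w 85.5 t 42.2167 tilt [-0.002 -0.001 -1.   ]
at [446.2 -58.5 112.9] psi 83.2 q [-54.  16.  62. 123. -19.  51.  13.] F [-1.8  0.9  6.6] T [0.17 0.29 0.07] w 31.4 t 42.8833 tilt [ 0.     0.001 -1.   ]
at [445.6 -58.2 171.8] psi 83.2 q [-64.   6.  70. 121.  -7.  57.   3.] F [ 0.5  0.2 -1.7] T [-0.02  0.01 -0.05] w 31.7 t 43.3833 tilt [-0.     0.001 -1.   ]
```

```bash
python3 wp.py 530,-20,200,82.5 560,10,285,81.8 605.7,10.2,285,81.8 605.7,10.2,215,81.8
```

```text
at [445.6 -58.2 171.8] psi 83.2 q [-64.   6.  70. 121.  -7.  57.   3.] F [ 0.5  0.2 -1.7] T [-0.02  0.01 -0.05] w 31.7 t 43.3833 tilt [-0.     0.001 -1.   ]
530,-20,200,82.5 [0.0957, 0.1586, -0.0565] 0.0163 rows 2.3
560,10,285,81.8 [0.0673, 0.0517, -0.17] 0.0156 rows 2.3
605.7,10.2,285,81.8 [0.0134, 0.0904, 0.0] -0.0 rows 1.1
605.7,10.2,215,81.8 [0.0, 0.0, 0.14] -0.0 rows 1.7
```

```bash

python3 -m pendant '[[-1,[0.04,0.07,-0.02],0.016],[-1,[0.08,0.12,-0.04],0.016],[-1,[0.096,0.159,-0.056],0.016],[-1,[0.096,0.159,-0.056],0.016],[-1,[0.096,0.159,-0.056],0.016],[-1,[0.096,0.159,-0.056],0.016]]' >/dev/null; python3 wp.py
python3 -m pendant '[[-1,[0,0,-0.08],0.016],[-1,[0.03,0.02,-0.14],0.016],[-1,[0.06,0.04,-0.17],0.016],[-1,[0.067,0.05,-0.17],0.016],[-1,[0.067,0.05,-0.17],0.016],[-1,[0.067,0.05,-0.17],0.016],[-1,[0.067,0.05,-0.17],0.016]]' >/dev/null;  python3 wp.py 605.7,10.2,285,81.8 605.7,10.2,215,81.8
```

```text
at [529.6 -21.4 198.9] psi 82.4 q [-56.  21.  63. 108. -21.  64.   8.] F [-0.1 -0.3 -2.3] T [-0.06  0.04  0.02] w 32.0 t 43.8833 tilt [-0.003 -0.001 -1.   ]
at [558.4   8.  283.8] psi 81.6 q [-59.  20.  65.  98. -19.  74.   2.] F [ 0.5 -0.1 -1.1] T [-0.07 -0.03 -0.02] w 31.1 t 44.4667 tilt [-0.003 -0.    -1.   ]
605.7,10.2,285,81.8 [0.018, 0.0929, -0.0023] -0.0038 rows 1.1
605.7,10.2,215,81.8 [0.0, 0.0, 0.14] -0.0 rows 1.7
```

```bash

python3 -m pendant '[[-1,[0.009,0.05,0],0],[-1,[0.018,0.093,-0.002],0],[-1,[0.018,0.093,-0.002],0],[-1,[0.018,0.093,-0.002],0],[-1,[0.018,0.093,-0.002],0],[-1,[0.018,0.093,-0.002],0],[-1,[0.018,0.093,-0.002],0]]' >/dev/null; python3 wp.py 605.7,10.2,225,81.8
python3 look.py b
python3 - <<'E'
import cv2,numpy as np
t=cv2.imread("pics/top_b.png")[160:270,200:360];s=cv2.imread("pics/scene_b.png")[130:280,260:460]
cv2.imwrite("pics/c2.png",np.hstack([cv2.resize(t,(436,300)),cv2.resize(s,(364,300))]) if False else np.vstack([cv2.resize(t,(436,300)),cv2.resize(s,(436,300))]))
E
```

```text
at [606.4  11.3 286.4] psi 81.7 q [-51.  27.  61.  91. -24.  77.   5.] F [ 0.2  0.3 -2.1] T [0.06 0.02 0.01] w 31.6 t 45.05 tilt [-0.     0.001 -1.   ]
605.7,10.2,225,81.8 [-0.0023, -0.0011, 0.1227] -0.0022 rows 1.5
px [168.6 258.7] 529 z0 0 [470.3 388.4  10.6   0.   47.3]
px [168.6 258.7] 529 z0 74 [467.5 365.9  10.4  74.   98.9]
px [226.6 268. ] 514 z0 0 [448.5 229.3   8.3   0.   39.6]
px [226.6 268. ] 514 z0 74 [447.2 215.9   6.8  74.   91.1]
px [588.5 418.5] 210 z0 0 [  75.4 -742.   -24.9    0.   581.3]
px [588.5 418.5] 210 z0 74 [  96.3 -700.6  -24.    74.   643. ]
```

View pics/c2.png

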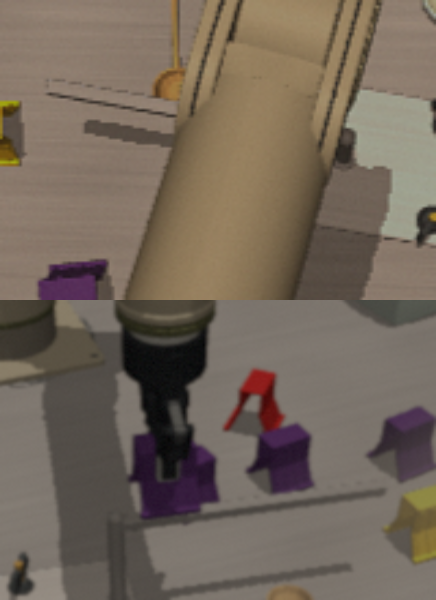

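```bash

python3 -m pendant '[[-1,[-0.002,-0.001,0.04],0],[-1,[-0.002,-0.001,0.08],0],[-1,[-0.002,-0.001,0.123],0],[-1,[-0.002,-0.001,0.123],0],[-1,[-0.002,-0.001,0.123],0],[-1,[-0.002,-0.001,0.123],0]]' >/dev/null; python3 wp.py 605.7,10.2,189,81.8
python3 -m pendant '[[-1,[0,0,0.02],0],[-1,[0,0,0.04],0],[-1,[0,0,0.055],0],[-1,[0,0,0.065],0],[-1,[0,0,0.065],0],[-1,[0,0,0.065],0]]' >/dev/null; python3 wp.py 605.7,10.2,187,81.8
```

```text
at [606.8  10.5 226.2] psi 81.7 q [-49.  30.  59.  95. -27.  71.   7.] F [ 0.2 -0.7 -1.5] T [ 0.   -0.03  0.06] w 31.6 t 45.65 tilt [ 0.001  0.    -1.   ]
605.7,10.2,189,81.8 [-0.001, -0.0022, 0.0745] -0.0016 rows 0.9
at [606.3  10.6 192.1] psi 81.7 q [-48.  32.  57.  97. -29.  68.   8.] F [ 1.2 -0.1 -1.5] T [ 0.01 -0.01 -0.05] w 31.8 t 46.15 tilt [-0.001 -0.    -1.   ]
605.7,10.2,187,81.8 [-0.001, -0.0012, 0.0102] -0.0016 rows 0.1
```

```bash

python3 -m pendant '[[-1,[0,0,0.006],0],[-1,[0,0,0.006],0],[-1,[0,0,0.006],0]]' >/dev/null; python3 wp.py
python3 -m pendant '[[-1,[0,0,0.005],0],[-1,[0,0,0.005],0],[-1,[0,0,0.005],0]]' >/dev/null; python3 wp.py
python3 -c "
from h import *
im=save('scene','s2.png',(280,180,400,270),6)"
```

```text
at [606.5  10.7 189.5] psi 81.7 q [-48.  32.  57.  97. -29.  67.   9.] F [ 0.2  0.8 -1.9] T [-0.03  0.07 -0.02] w 31.6 t 46.4 tilt [ 0.  0. -1.]
at [606.6  10.7 187. ] psi 81.7 q [-48.  32.  57.  97. -29.  67.   9.] F [ 0.1 -0.6 -0.7] T [ 0.01 -0.06 -0.05] w 31.7 t 46.65 tilt [ 0.  0. -1.]
```

View pics/s2.png

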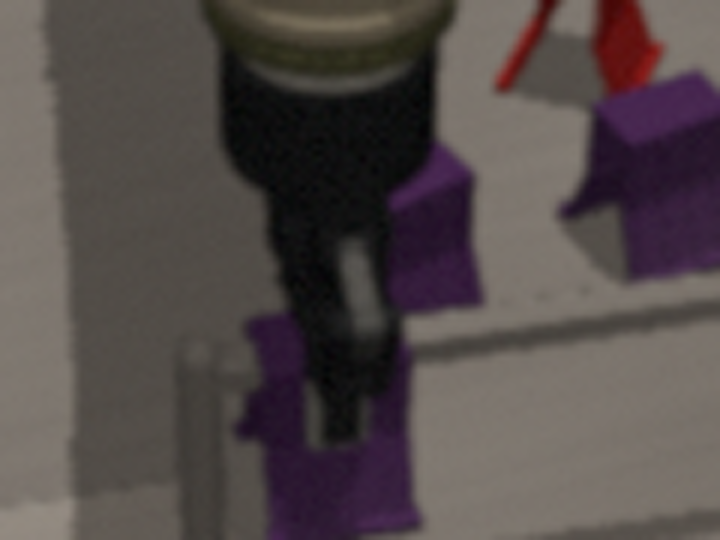

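```bash

python3 -m pendant '[[-1,[0,0,0.003],0],[-1,[0,0,0.003],0],[-1,[0,0,0.003],0]]' >/dev/null; python3 wp.py
python3 -m pendant '[[0.3,[0,0,0],0],[0.3,[0,0,0],0],[0.3,[0,0,0],0],[0.3,[0,0,0],0],[0.3,[0,0,0],0],[0.3,[0,0,0],0]]' >/dev/null; python3 wp.py
python3 -m pendant '[[0.5,[0,0,-0.05],0],[0.5,[0,0,-0.12],0],[0.5,[0,0,-0.2],0],[0.5,[0,0,-0.2],0],[0.5,[0,0,-0.2],0],[0.5,[0,0,-0.2],0]]' >/dev/null; python3 wp.py 530,70,220,95 452.6,104.4,180,104.7
```

```text
at [606.6  10.6 186.9] psi 81.7 q [-48.  32.  57.  97. -29.  67.   9.] F [-7.8  1.7 15.5] T [ 0.26  1.44 -0.  ] w 31.5 t 46.95 tilt [ 0.     0.001 -1.   ]
at [606.4  10.7 185.3] psi 81.7 q [-48.  32.  57.  97. -29.  67.   9.] F [-0.2  0.1 -0.5] T [-0.02 -0.05  0.01] w 55.6 t 47.45 tilt [-0. -0. -1.]
at [606.3  10.8 284.9] psi 81.7 q [-51.  27.  61.  91. -24.  77.   5.] F [-0.8  0.4 -0.2] T [-0.    0.01 -0.  ] w 64.1 t 47.95 tilt [-0.  0. -1.]
530,70,220,95 [0.0952, -0.168, 0.1298] -0.2946 rows 2.8
452.6,104.4,180,104.7 [0.082, -0.1482, 0.08] -0.2156 rows 2.2
```

```bash

python3 -m pendant '[[0.8,[0.095,-0.168,0.05],-0.295],[0.8,[0.095,-0.168,0.1],-0.295],[0.8,[0.095,-0.168,0.13],-0.295],[0.8,[0.095,-0.168,0.13],-0.295],[0.8,[0.095,-0.168,0.13],-0.295],[0.8,[0.095,-0.168,0.13],-0.295]]' >/dev/null
python3 -m pendant '[[1,[0.082,-0.148,0.08],-0.216],[1,[0.082,-0.148,0.08],-0.216],[1,[0.082,-0.148,0.08],-0.216],[1,[0.082,-0.148,0.08],-0.216],[1,[0.082,-0.148,0.08],-0.216],[1,[0.082,-0.148,0.08],-0.216]]' >/dev/null
python3 look.py c;python3 wp.py 452.6,104.4,112,104.7
```

```text
px [308. 210.] 549 z0 0 [617.8  12.7  -7.9   0.   47.3]
px [308. 210.] 549 z0 74 [608.   10.9  -8.4  74.   28.8]
px [168.6 258.7] 529 z0 0 [470.6 388.5  10.5   0.   45.4]
px [168.6 258.7] 529 z0 74 [468.2 365.4   9.7  74.   96.3]
px [219.9 268.2] 198 z0 0 [445.8 249.2  -2.    0.  342.2]
px [219.9 268.2] 198 z0 74 [444.5 224.9  -5.9  74.  407.1]
px [593.9 400.8] 194 z0 0 [ 121.2 -761.3  -21.     0.   552.8]
px [593.9 400.8] 194 z0 74 [ 137.3 -717.9  -21.2   74.   613.2]
at [454.4 103.3 181.3] psi 104.6 q [-77.   8.  63. 118.  -8.  59.   5.] F [ 1.   0.1 -0.6] T [-0.05 -0.07 -0.02] w 85.3 t 49.05 tilt [ 0.002 -0.    -1.   ]
452.6,104.4,112,104.7 [0.0031, -0.003, 0.1386] -0.0022 rows 1.7
```

```bash
python3 -c "
import cv2
im=cv2.imread('pics/scene_c.png')[150:250,290:410];cv2.imwrite('pics/c3.png',cv2.resize(im,None,fx=6,fy=6,interpolation=cv2.INTER_CUBIC))"
```

```text
(no output)
```

View pics/c3.png

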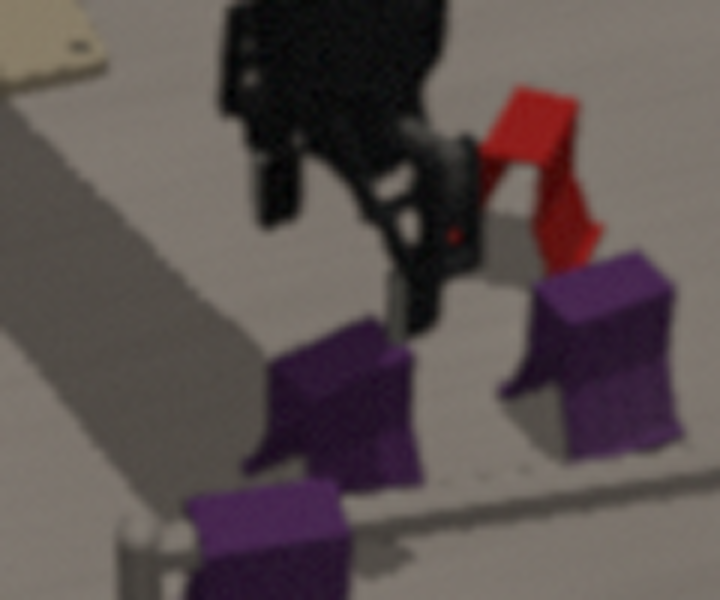

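```bash
python3 -c "
from fit import *
a,c=[purple(cv2.cvtColor(cv2.imread(f'pics/scene_{k}.png'),cv2.COLOR_BGR2RGB))[210:232,330:361] for k in 'ac']
print(a.sum(),c.sum(),(a*c).sum())"
python3 -m pendant '[[1,[0.003,-0.003,0.04],0],[1,[0.003,-0.003,0.08],0],[1,[0.003,-0.003,0.11],0],[1,[0.003,-0.003,0.1385],0],[1,[0.003,-0.003,0.1385],0],[1,[0.003,-0.003,0.1385],0]]'; python3 wp.py
```

```text
485.0 504.0 482.0
time_s: 49.55
ee_pos: [451.7, 104.2, 111.2]
orientation: [[-0.252, 0.968, -0.0], [0.968, 0.252, -0.002], [-0.002, -0.001, -1.0]]
wrist_force: [0.4, 0.1, 0.0]
width: 85.5
gripper_force: 0.0
at [451.7 104.2 111.2] psi 104.6 q [-70.  17.  57. 121. -19.  51.  13.] F [0.4 0.1 0. ] T [-0.01  0.    0.  ] w 85.5 t 49.55 tilt [-0.    -0.002 -1.   ]
```

```bash

python3 -m pendant '[[-1,[0,0,0],0],[-1,[0,0,0],0],[-1,[0,0,0],0],[-1,[0,0,0],0],[-1,[0,0,0],0],[-1,[0,0,0],0],[-1,[0,0,0],0],[-1,[0,0,0],0]]' 45 >/dev/null
python3 wp.py
python3 -m pendant '[[-1,[0,0,-0.04],0],[-1,[0,0,-0.08],0],[-1,[0,0,-0.12],0],[-1,[0,0,-0.12],0],[-1,[0,0,-0.12],0],[-1,[0,0,-0.12],0]]' >/dev/null
python3 wp.py 540,85,200,92 550,75,285,81.8 614.9,74.5,285,81.8 614.9,74.5,225,81.8 614.9,74.5,192,81.8
```

```text
at [451.4 105.5 111.7] psi 104.7 q [-70.  17.  57. 121. -19.  51.  13.] F [-1.4  0.   6.6] T [ 0.02  0.31 -0.01] w 31.8 t 50.2167 tilt [ 0.001  0.001 -1.   ]
at [450.5 105.5 170.6] psi 104.8 q [-77.   9.  63. 119. -10.  58.   6.] F [-1.1  0.4 -2.6] T [-0.01 -0.02  0.03] w 31.4 t 50.7167 tilt [-0.001  0.001 -1.   ]
540,85,200,92 [-0.0852, 0.1626, -0.0588] 0.2837 rows 2.3
550,75,285,81.8 [-0.0207, 0.0193, -0.17] 0.2267 rows 2.1
614.9,74.5,285,81.8 [0.0175, 0.1286, 0.0] -0.0 rows 1.6
614.9,74.5,225,81.8 [0.0, 0.0, 0.12] -0.0 rows 1.4
614.9,74.5,192,81.8 [0.0, 0.0, 0.066] -0.0 rows 0.8
```

```bash

python3 -m pendant '[[-1,[-0.03,0.06,-0.02],0.1],[-1,[-0.06,0.12,-0.04],0.2],[-1,[-0.085,0.163,-0.059],0.284],[-1,[-0.085,0.163,-0.059],0.284],[-1,[-0.085,0.163,-0.059],0.284],[-1,[-0.085,0.163,-0.059],0.284]]' >/dev/null
python3 -m pendant '[[-1,[-0.021,0.019,-0.08],0.1],[-1,[-0.021,0.019,-0.14],0.227],[-1,[-0.021,0.019,-0.17],0.227],[-1,[-0.021,0.019,-0.17],0.227],[-1,[-0.021,0.019,-0.17],0.227],[-1,[-0.021,0.019,-0.17],0.227]]' >/dev/null
python3 -m pendant '[[-1,[0.01,0.06,0],0],[-1,[0.02,0.128,0],0],[-1,[0.02,0.128,0],0],[-1,[0.02,0.128,0],0],[-1,[0.02,0.128,0],0],[-1,[0.02,0.128,0],0]]' >/dev/null
python3 wp.py 615.2,76,225,81.8  615.2,76,192,81.8
```

```text
at [614.4  75.4 285.1] psi 81.7 q [-56.  29.  62.  89. -26.  78.   1.] F [ 0.1  0.  -0.5] T [-0.   -0.03 -0.03] w 31.5 t 52.2167 tilt [-0.001  0.001 -1.   ]
615.2,76,225,81.8 [0.0014, 0.0015, 0.1201] -0.0014 rows 1.4
615.2,76,192,81.8 [0.0, 0.0, 0.066] -0.0 rows 0.8
```

```bash

python3 -m pendant '[[-1,[0.0014,0.0015,0.04],0],[-1,[0.0014,0.0015,0.08],0],[-1,[0.0014,0.0015,0.12],0],[-1,[0.0014,0.0015,0.12],0],[-1,[0.0014,0.0015,0.12],0]]' >/dev/null;python3 wp.py
python3 -m pendant '[[-1,[0,0,0.03],0],[-1,[0,0,0.05],0],[-1,[0,0,0.066],0],[-1,[0,0,0.066],0],[-1,[0,0,0.066],0]]' >/dev/null;python3 wp.py 615.2,76,187,81.8
```

```text
at [615.2  76.5 225.7] psi 81.8 q [-54.  32.  59.  93. -29.  72.   2.] F [ 0.2 -0.5 -1.2] T [-0.02 -0.07 -0.01] w 31.3 t 52.6333 tilt [-0.001  0.001 -1.   ]
at [616.1  76.  192.9] psi 81.7 q [-53.  34.  58.  94. -31.  69.   3.] F [ 1.1  0.5 -1.1] T [ 0.05 -0.06 -0.01] w 31.4 t 53.05 tilt [-0.  0. -1.]
615.2,76,187,81.8 [-0.0003, -0.0017, 0.0118] -0.0014 rows 0.1
```

```bash

python3 -m pendant '[[-1,[0,-0.001,0.006],0],[-1,[0,-0.001,0.0105],0],[-1,[0,-0.001,0.0105],0]]' >/dev/null; python3 wp.py
python3 -m pendant '[[-1,[0,0,0.003],0],[-1,[0,0,0.003],0],[-1,[0,0,0.003],0]]' >/dev/null; python3 wp.py
```

```text
at [615.6  76.  187.3] psi 81.7 q [-53.  34.  58.  95. -31.  68.   4.] F [-0.3 -0.6 -2. ] T [-0.01  0.06  0.02] w 31.4 t 53.3 tilt [-0.  0. -1.]
at [615.7  76.  186. ] psi 81.7 q [-53.  35.  58.  95. -31.  68.   4.] F [ 0.5 -0.1 -1.8] T [-0.04  0.03 -0.02] w 31.7 t 53.55 tilt [ 0.  0. -1.]
```

```bash

python3 -m pendant '[[0.3,[0,0,0.001],0],[0.3,[0,0,0.001],0],[0.3,[0,0,0.001],0],[0.3,[0,0,0.001],0],[0.3,[0,0,0.001],0],[0.3,[0,0,0.001],0]]' >/dev/null; python3 wp.py
python3 -m pendant '[[0.5,[0,0,-0.05],0],[0.5,[0,0,-0.12],0],[0.5,[0,0,-0.2],0],[0.5,[0,0,-0.2],0],[0.5,[0,0,-0.2],0],[0.5,[0,0,-0.2],0]]' >/dev/null; python3 look.py d; python3 wp.py 530,170,220,95 449,228.6,180,98.4
```

```text
at [615.6  76.1 185.5] psi 81.7 q [-53.  35.  58.  95. -31.  68.   4.] F [0.1 0.9 0.3] T [-0.02 -0.01 -0.  ] w 55.3 t 54.05 tilt [ 0.  0. -1.]
px [304.9 209.7] 669 z0 0 [618.2  12.4  -8.    0.  167.8]
px [304.9 209.7] 669 z0 74 [608.   11.4  -7.8  74.  151.7]
px [168.6 258.7] 528 z0 0 [470.7 388.5  10.5   0.   45.3]
px [168.6 258.7] 528 z0 74 [467.9 365.4  10.4  74.   97.7]
px [587.2 422.5] 160 z0 0 [  63.9 -738.   -25.4    0.   560.4]
px [587.2 422.5] 160 z0 74 [  82.8 -696.1  -24.9   74.   629.2]
at [615.1  76.2 284.1] psi 81.7 q [-56.  30.  62.  89. -26.  78.   0.] F [0.9 0.3 0.5] T [ 0.03 -0.02 -0.04] w 64.1 t 54.65 tilt [-0.002 -0.    -1.   ]
530,170,220,95 [0.1611, -0.1954, 0.1282] -0.2945 rows 3.4
449,228.6,180,98.4 [0.1309, -0.1512, 0.08] -0.0756 rows 2.6
```

```bash

python3 -m pendant '[[0.8,[0.161,-0.195,0.05],-0.295],[0.8,[0.161,-0.195,0.1],-0.295],[0.8,[0.161,-0.195,0.128],-0.295],[0.8,[0.161,-0.195,0.128],-0.295],[0.8,[0.161,-0.195,0.128],-0.295],[0.8,[0.161,-0.195,0.128],-0.295],[0.8,[0.161,-0.195,0.128],-0.295]]' >/dev/null
python3 -m pendant '[[1,[0.131,-0.151,0.08],-0.076],[1,[0.131,-0.151,0.08],-0.076],[1,[0.131,-0.151,0.08],-0.076],[1,[0.131,-0.151,0.08],-0.076],[1,[0.131,-0.151,0.08],-0.076],[1,[0.131,-0.151,0.08],-0.076]]' >/dev/null
python3 look.py e; python3 -c "
from fit import *
a,c=[purple(cv2.cvtColor(cv2.imread(f'pics/scene_{k}.png'),cv2.COLOR_BGR2RGB))[208:227,370:408] for k in 'ae']
print(a.sum(),c.sum(),(a*c).sum())"
python3 wp.py 449,228.6,112,98.4
```

```text
px [295.7 207.9] 1107 z0 0 [623.5  48.1  -8.5   0.  729.5]
px [295.7 207.9] 1107 z0 74 [611.5  38.1  -7.4  74.  683.1]
px [232.  268.6] 258 z0 0 [450.4 214.9  11.5   0.  286.4]
px [232.  268.6] 258 z0 74 [450.2 200.8  11.7  74.  345.7]
px [590.4 413. ] 268 z0 0 [ 105.  -754.7  -21.5    0.   649.9]
px [590.4 413. ] 268 z0 74 [ 126.3 -712.5  -22.    74.   705.9]
350.0 358.0 348.0
at [451.4 227.1 182.2] psi 98.3 q [-86.  17.  62. 112. -17.  60.  -8.] F [ 0.7 -0.8 -0.4] T [ 0.03 -0.03  0.05] w 85.6 t 55.8333 tilt [ 0.002  0.    -1.   ]
449,228.6,112,98.4 [0.0036, -0.0043, 0.1404] -0.003 rows 1.7
```

```bash

python3 -m pendant '[[1,[0.002,-0.002,0.04],0],[1,[0.002,-0.002,0.08],0],[1,[0.002,-0.002,0.11],0],[1,[0.002,-0.002,0.139],0],[1,[0.002,-0.002,0.139],0],[1,[0.002,-0.002,0.139],0]]'>/dev/null; python3 wp.py
python3 -m pendant '[[-1,[0,0,0],0],[-1,[0,0,0],0],[-1,[0,0,0],0],[-1,[0,0,0],0],[-1,[0,0,0],0],[-1,[0,0,0],0],[-1,[0,0,0],0],[-1,[0,0,0],0]]' 45 >/dev/null
python3 wp.py
python3 -m pendant '[[-1,[0,0,-0.04],0],[-1,[0,0,-0.08],0],[-1,[0,0,-0.12],0],[-1,[0,0,-0.12],0],[-1,[0,0,-0.12],0],[-1,[0,0,-0.12],0]]' >/dev/null
python3 wp.py 540,180,200,90 550,142,285,81.8 624.3,141,285,81.8
```

```text
at [449.4 228.1 112.1] psi 98.3 q [-80.  24.  56. 115. -25.  53.  -2.] F [-0.4 -0.5  0.3] T [-0.02 -0.06  0.02] w 85.4 t 56.3333 tilt [ 0.    -0.001 -1.   ]
at [448.9 229.5 112.5] psi 98.4 q [-80.  24.  56. 116. -25.  53.  -2.] F [-2.2 -1.2  6.6] T [-0.08  0.27  0.  ] w 31.5 t 57.0 tilt [ 0.     0.001 -1.   ]
at [448.1 229.3 171.1] psi 98.5 q [-85.  18.  61. 113. -18.  59.  -7.] F [-0.7 -0.1 -2.8] T [-0.02  0.02  0.04] w 31.8 t 57.5 tilt [-0.001 -0.    -1.   ]
540,180,200,90 [-0.1246, 0.1674, -0.0578] 0.188 rows 2.6
550,142,285,81.8 [-0.076, 0.02, -0.17] 0.1822 rows 2.2
624.3,141,285,81.8 [0.0192, 0.1474, 0.0] -0.0 rows 1.8
```

```bash

python3 -m pendant '[[-1,[-0.04,0.06,-0.02],0.1],[-1,[-0.08,0.12,-0.04],0.188],[-1,[-0.125,0.167,-0.058],0.188],[-1,[-0.125,0.167,-0.058],0.188],[-1,[-0.125,0.167,-0.058],0.188],[-1,[-0.125,0.167,-0.058],0.188]]' >/dev/null
python3 -m pendant '[[-1,[-0.02,0.01,-0.08],0.1],[-1,[-0.05,0.02,-0.14],0.182],[-1,[-0.076,0.02,-0.17],0.182],[-1,[-0.076,0.02,-0.17],0.182],[-1,[-0.076,0.02,-0.17],0.182],[-1,[-0.076,0.02,-0.17],0.182]]' >/dev/null
python3 -m pendant '[[-1,[0.01,0.07,0],0],[-1,[0.019,0.147,0],0],[-1,[0.019,0.147,0],0],[-1,[0.019,0.147,0],0],[-1,[0.019,0.147,0],0],[-1,[0.019,0.147,0],0],[-1,[0.019,0.147,0],0]]' >/dev/null
python3 wp.py 624.5,140.8,225,81.8  624.5,140.8,192,81.8
```

```text
at [623.5 141.5 285.9] psi 81.9 q [-59.  32.  61.  85. -28.  79.  -5.] F [-0.5  0.8 -1.7] T [-0.02 -0.05  0.02] w 31.5 t 59.0833 tilt [-0.001  0.001 -1.   ]
624.5,140.8,225,81.8 [-0.0012, 0.0021, 0.1218] 0.0016 rows 1.5
624.5,140.8,192,81.8 [0.0, 0.0, 0.066] -0.0 rows 0.8
```

```bash

python3 -m pendant '[[-1,[-0.001,0.001,0.04],0],[-1,[-0.001,0.001,0.08],0],[-1,[-0.001,0.001,0.12],0],[-1,[-0.001,0.001,0.12],0],[-1,[-0.001,0.001,0.12],0]]' >/dev/null;python3 wp.py
python3 -m pendant '[[-1,[0,0,0.03],0],[-1,[0,0,0.05],0],[-1,[0,0,0.066],0],[-1,[0,0,0.066],0],[-1,[0,0,0.066],0]]' >/dev/null;python3 wp.py 624.5,140.8,186.5,81.8
python3 -m pendant '[[-1,[0,0,0.006],0],[-1,[0,0,0.012],0],[-1,[0,0,0.012],0],[-1,[0,0,0.012],0]]' >/dev/null; python3 wp.py
```

```text
at [624.1 140.7 225.9] psi 81.8 q [-58.  35.  58.  89. -30.  73.  -3.] F [-0.4  0.5 -1.2] T [-0.02 -0.03  0.02] w 31.5 t 59.5 tilt [-0.001  0.    -1.   ]
at [624.9 140.  193.2] psi 81.8 q [-57.  37.  57.  91. -32.  70.  -2.] F [ 0.5  0.2 -1.7] T [ 0.04 -0.06 -0.04] w 31.5 t 59.9167 tilt [-0.  0. -1.]
624.5,140.8,186.5,81.8 [0.0015, -0.001, 0.0134] -0.0004 rows 0.2
at [624.9 139.9 186.9] psi 81.8 q [-56.  37.  57.  91. -32.  70.  -2.] F [-0.   0.1 -1.2] T [ 0.02 -0.    0.06] w 31.6 t 60.25 tilt [-0.  0. -1.]
```

```bash

python3 -m pendant '[[0.3,[0,0,0.001],0],[0.3,[0,0,0.001],0],[0.3,[0,0,0.001],0],[0.3,[0,0,0.001],0],[0.3,[0,0,0.001],0],[0.3,[0,0,0.001],0]]' >/dev/null; python3 wp.py
python3 -m pendant '[[0.5,[0,0,-0.05],0],[0.5,[0,0,-0.12],0],[0.5,[0,0,-0.2],0],[0.5,[0,0,-0.2],0],[0.5,[0,0,-0.2],0],[0.5,[0,0,-0.2],0]]' >/dev/null; python3 look.py f; python3 wp.py 550,270,230,92 471.2,388,180,100.4
```

```text
at [625.  139.9 186.5] psi 81.8 q [-56.  37.  57.  91. -32.  69.  -2.] F [-0.1 -0.8 -0.2] T [ 0.01 -0.    0.01] w 55.5 t 60.75 tilt [ 0.  0. -1.]
px [288.3 206.8] 1426 z0 0 [628.3  80.5  -9.7   0.  926.6]
px [288.3 206.8] 1426 z0 74 [616.6  75.2  -9.2  74.  908.9]
px [168.3 258.5] 516 z0 0 [470.5 388.5  10.6   0.   56.6]
px [168.3 258.5] 516 z0 74 [468.1 364.6  10.7  74.  110.5]
px [585.9 428. ] 154 z0 0 [  52.6 -735.9  -23.5    0.   554.8]
px [585.9 428. ] 154 z0 74 [  74.3 -691.9  -25.5   74.   621.3]
at [624.4 140.1 285.2] psi 81.8 q [-58.  32.  60.  85. -28.  79.  -5.] F [ 0.3 -0.3 -0.8] T [-0.02  0.02  0.01] w 64.0 t 61.35 tilt [-0.002 -0.    -1.   ]
550,270,230,92 [0.2358, -0.1845, 0.1103] -0.227 rows 3.8
471.2,388,180,100.4 [0.2414, -0.1493, 0.1] -0.1867 rows 3.6
```

```bash

python3 -m pendant '[[0.8,[0.236,-0.185,0.04],-0.227],[0.8,[0.236,-0.185,0.08],-0.227],[0.8,[0.236,-0.185,0.11],-0.227],[0.8,[0.236,-0.185,0.11],-0.227],[0.8,[0.236,-0.185,0.11],-0.227],[0.8,[0.236,-0.185,0.11],-0.227],[0.8,[0.236,-0.185,0.11],-0.227]]' >/dev/null
python3 -m pendant '[[1,[0.241,-0.149,0.1],-0.187],[1,[0.241,-0.149,0.1],-0.187],[1,[0.241,-0.149,0.1],-0.187],[1,[0.241,-0.149,0.1],-0.187],[1,[0.241,-0.149,0.1],-0.187],[1,[0.241,-0.149,0.1],-0.187],[1,[0.241,-0.149,0.1],-0.187]]' >/dev/null
python3 look.py g; python3 -c "
from fit import *
a,c=[purple(cv2.cvtColor(cv2.imread(f'pics/scene_{k}.png'),cv2.COLOR_BGR2RGB))[195:225,425:465] for k in 'ag']
print(a.sum(),c.sum(),(a*c).sum())"
python3 wp.py 471.2,388,112,100.5
```

```text
px [283.3 205.7] 1673 z0 0 [628.7  80.3  -8.9   0.  987.4]
px [283.3 205.7] 1673 z0 74 [616.7  74.8  -9.4  74.  961.6]
px [170.1 258.7] 472 z0 0 [470.5 388.4  10.1   0.  102.7]
px [170.1 258.7] 472 z0 74 [468.  365.8   9.3  74.  155.4]
px [587.5 422.9] 216 z0 0 [  81.9 -744.1  -24.1    0.   574.7]
px [587.5 422.9] 216 z0 74 [  95.7 -701.9  -25.7   74.   642.6]
12.0 22.0 7.0
at [473.4 385.8 182.2] psi 100.2 q [-84.  32.  54.  96. -27.  66. -12.] F [ 0.4 -0.5  0.3] T [ 0.03 -0.02  0.04] w 85.6 t 62.6167 tilt [ 0.001  0.    -1.   ]
471.2,388,112,100.5 [0.0052, -0.0035, 0.1404] -0.0066 rows 1.7
```

```bash

python3 -m pendant '[[1,[0.003,-0.002,0.04],0],[1,[0.003,-0.002,0.08],0],[1,[0.003,-0.002,0.11],0],[1,[0.003,-0.002,0.139],0],[1,[0.003,-0.002,0.139],0],[1,[0.003,-0.002,0.139],0]]'>/dev/null; python3 wp.py
python3 -m pendant '[[-1,[0,0,0],0],[-1,[0,0,0],0],[-1,[0,0,0],0],[-1,[0,0,0],0],[-1,[0,0,0],0],[-1,[0,0,0],0],[-1,[0,0,0],0],[-1,[0,0,0],0]]' 45 >/dev/null
python3 wp.py
python3 -m pendant '[[-1,[0,0,-0.06],0],[-1,[0,0,-0.13],0],[-1,[0,0,-0.2],0],[-1,[0,0,-0.2],0],[-1,[0,0,-0.2],0],[-1,[0,0,-0.2],0]]' >/dev/null
python3 wp.py 550,270,285,90 570,210,285,81.8 634,206,285,81.8
```

```text
at [470.7 388.4 111.7] psi 100.4 q [-81.  36.  50.  99. -32.  60. -10.] F [-0.2 -0.4  0.6] T [ 0.02 -0.01 -0.  ] w 85.2 t 63.1167 tilt [-0.    -0.001 -1.   ]
at [470.5 389.3 112.5] psi 100.4 q [-81.  36.  50.  99. -32.  60. -10.] F [-1.4 -0.7  5.5] T [-0.15  0.23 -0.07] w 31.3 t 63.7833 tilt [ 0.     0.001 -1.   ]
at [469.8 389.  211.1] psi 100.4 q [-85.  30.  55.  95. -26.  69. -14.] F [-0.5 -0.2 -2.8] T [-0.03  0.02  0.01] w 31.4 t 64.2833 tilt [-0.001 -0.    -1.   ]
550,270,285,90 [-0.2631, 0.1147, -0.1479] 0.2317 rows 3.9
570,210,285,81.8 [-0.12, 0.04, 0.0] 0.1822 rows 1.5
634,206,285,81.8 [0.0103, 0.1278, 0.0] -0.0 rows 1.5
```

```bash

python3 -m pendant '[[-1,[-0.04,0.02,-0.08],0.1],[-1,[-0.12,0.05,-0.148],0.232],[-1,[-0.2,0.08,-0.148],0.232],[-1,[-0.263,0.115,-0.148],0.232],[-1,[-0.263,0.115,-0.148],0.232],[-1,[-0.263,0.115,-0.148],0.232],[-1,[-0.263,0.115,-0.148],0.232]]' >/dev/null
python3 -m pendant '[[-1,[-0.06,0.02,0],0.1],[-1,[-0.12,0.04,0],0.182],[-1,[-0.12,0.04,0],0.182],[-1,[-0.12,0.04,0],0.182],[-1,[-0.12,0.04,0],0.182]]' >/dev/null
python3 -m pendant '[[-1,[0.005,0.06,0],0],[-1,[0.01,0.127,0],0],[-1,[0.01,0.127,0],0],[-1,[0.01,0.127,0],0],[-1,[0.01,0.127,0],0],[-1,[0.01,0.127,0],0],[-1,[0.01,0.127,0],0]]' >/dev/null
python3 wp.py 633.8,205.2,225,81.8
```

```text
at [633.3 207.3 286. ] psi 81.9 q [-60.  35.  59.  81. -30.  81. -10.] F [-0.4  0.3 -1.7] T [-0.02 -0.02 -0.  ] w 31.4 t 65.8667 tilt [-0.     0.001 -1.   ]
633.8,205.2,225,81.8 [-0.004, 0.0016, 0.122] 0.002 rows 1.5
```

```bash

python3 -m pendant '[[-1,[-0.002,0.001,0.04],0],[-1,[-0.002,0.001,0.08],0],[-1,[-0.002,0.001,0.12],0],[-1,[-0.002,0.001,0.12],0],[-1,[-0.002,0.001,0.12],0]]' >/dev/null;python3 wp.py
python3 -m pendant '[[-1,[0,0,0.03],0],[-1,[0,0,0.05],0],[-1,[0,0,0.066],0],[-1,[0,0,0.066],0],[-1,[0,0,0.066],0]]' >/dev/null;python3 wp.py 633.8,205.2,186.5,81.8
python3 -m pendant '[[-1,[0,0,0.006],0],[-1,[0,0,0.012],0],[-1,[0,0,0.012],0],[-1,[0,0,0.012],0]]' >/dev/null; python3 wp.py
```

```text
at [633.7 205.7 225.8] psi 81.8 q [-60.  38.  57.  85. -32.  75.  -8.] F [-0.2 -0.1 -1.6] T [ 0.03 -0.05  0.01] w 31.8 t 66.2833 tilt [-0.001  0.    -1.   ]
at [634.4 204.9 192.5] psi 81.8 q [-59.  39.  55.  87. -33.  72.  -7.] F [ 0.1 -0.2 -1.6] T [-0.02  0.03 -0.04] w 31.5 t 66.7 tilt [-0.001 -0.    -1.   ]
633.8,205.2,186.5,81.8 [0.0005, -0.0012, 0.012] -0.0006 rows 0.1
at [634.6 204.9 186.9] psi 81.8 q [-59.  40.  55.  87. -34.  71.  -7.] F [ 0.3  0.4 -2.3] T [ 0.02 -0.04  0.02] w 31.1 t 67.0333 tilt [ 0.  0. -1.]
```

Release, rise, and move clear toward the robot's left side to view everything.

```bash

python3 -m pendant '[[0.3,[0,0,0.001],0],[0.3,[0,0,0.001],0],[0.3,[0,0,0.001],0],[0.3,[0,0,0.001],0],[0.3,[0,0,0.001],0],[0.3,[0,0,0.001],0]]' >/dev/null
python3 -m pendant '[[0.5,[0,0,-0.05],0],[0.5,[0,0,-0.12],0],[0.5,[0,0,-0.2],0],[0.5,[0,0,-0.2],0],[0.5,[0,0,-0.2],0],[0.5,[0,0,-0.2],0]]' >/dev/null
python3 -m pendant '[[0.5,[0.2,-0.4,0],-0.3],[0.5,[0.2,-0.4,0],-0.3],[0.5,[0.2,-0.4,0],-0.3],[0.5,[0.2,-0.4,0],-0.3],[0.5,[0.2,-0.4,0],-0.3],[0.5,[0.2,-0.4,0],-0.3],[0.5,[0.2,-0.4,0],-0.3]]' >/dev/null
python3 -m pendant '[[0.5,[0.4,-0.1,0],-0.3],[0.5,[0.4,-0.1,0],-0.3],[0.5,[0.4,-0.1,0],-0.3],[0.5,[0.4,-0.1,0],-0.3],[0.5,[0.4,-0.1,0],-0.3],[0.5,[0.4,-0.1,0],-0.3],[0.5,[0.4,-0.1,0],-0.3]]' >/dev/null
python3 wp.py; python3 look.py h
python3 - <<'E'
import cv2,numpy as np
t=cv2.imread("pics/top_h.png")[170:270,205:425];s=cv2.imread("pics/scene_h.png")[190:330,210:470]
cv2.imwrite("pics/c4.png",np.vstack([cv2.resize(t,(590,268)),cv2.resize(s,(590,318))]))
E
```

```text
at [381.5 528.7 284.2] psi 109.0 q [-95.  31.  53.  83. -25.  79. -22.] F [ 0.8 -0.9 -0.1] T [-0.1  -0.02 -0.02] w 63.6 t 69.2 tilt [-0.    -0.003 -1.   ]
px [270.8 203.5] 2250 z0 0 [ 634.5  125.7  -10.1    0.  1070.7]
px [270.8 203.5] 2250 z0 74 [ 621.2  105.9   -8.8   74.  1030.2]
px [587.6 421.5] 158 z0 0 [  77.5 -747.1  -24.5    0.   554.4]
px [587.6 421.5] 158 z0 74 [  98.5 -704.2  -24.6   74.   624.5]
```

View pics/c4.png

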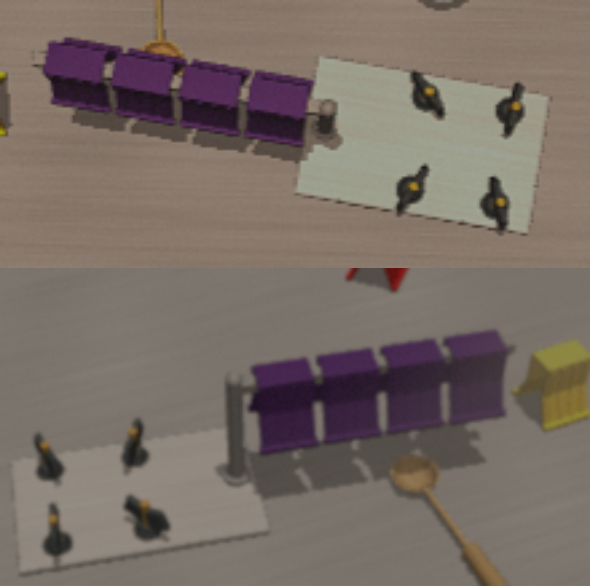

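```bash
python3 -c "
from fit import *
for k in '0h':
    d={'top':dark(cv2.cvtColor(cv2.imread('pics/top0.png' if k=='0' else 'pics/top_h.png'),cv2.COLOR_BGR2RGB))}
    for x,y,a in[(522,-217,3),(535,-128,-30),(633,-142,31),(620,-231,-17)]: print(k,np.round(fitnut([x,y,np.radians(a)],d),1))"
```

```text
0 [ 521.4 -216.     2.4   41.2]
0 [ 534.8 -128.2  -31.3   38.6]
0 [ 632.6 -142.4   31.3   20.8]
0 [ 620.5 -230.4  -17.    18.8]
h [ 521.4 -216.2   12.7   43. ]
h [ 534.8 -128.2  -31.2   37.6]
h [ 633.  -142.2   38.7   21.6]
h [ 620.3 -230.4  -11.1   18.4]
```

```bash
python3 -c "
from workcell import *
print(close_job())"
```

```text
the job is handed in; nothing more can be done
None
```

All four wing nuts were turned to their stops in the order 1-3-2-4, then all four purple trivets were hung side by side on the bar; the job is handed in, with no score returned.

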